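Rake a heap of crushed stone into an even layer for drying

ROBOT

A 6-joint arm with a two-finger parallel gripper is mounted at the origin on the work surface. World frame = base frame: x ahead of the robot, y to its left, z up, the work surface at z = 0. Lengths are in m, angles in rad, forces in N, time in s.
With the tool pointing down it reaches from about 0.2 to 0.875 m from the base axis. Payload 3.4 kg.
Tool frame: the origin (TCP) lies on the centre line of the jaws, within the pads' length; the fingertips stand 8 mm ahead of it and the grasp point (between the pads) lies 11 mm behind it (bot.tips_ahead is the distance from the TCP to the fingertips, in m); z points along the fingers, y is the line along which they close (so a half turn about z gives the same grasp; the last joint's range is limited). The gripper opens to 94 mm and grips with 3 to 60 N. Pads are 16 mm wide; open, the fingers measure 119 mm over their backs; the gripper's body (75 mm by 177 mm) begins 78 mm behind the grasp point.
Start: joints at [1.14, 0.276, 1.505, -0, 1.361, -0.121], TCP at [0.175, 0.548, 0.213] pointing down, gripper open.
Joint ranges: [-2.89, 2.89], [-0.75, 2.08], [0.22, 2.7], [-1.18, 4.32], [0.11, 2.71], [-2.7, 2.7]. Speed limits (rad/s): [2.57, 2.57, 3.14, 3.14, 3.14, 3.14].

INTERFACE

Orientations are given as a unit quaternion [x, y, z, w].
In Python, from plant import bot gives the robot as it stands.
- The arm moves only by the tool apply_moves, never from a script. Its argument "rows" is a list of rows, each a list of 6 numbers: the shift along the tool's x, y, z normalised to -1 to 1, where 1 is 0.025 m, then the turn, a rotation vector about the tool's x, y, z normalised to -1 to 1, where 1 is 1.5 rad. A call has 1 to 8 rows; each row shifts and turns the commanded pose from where the row before left it, along the tool's axes as they then stand; what a row does not reach is not made up. A row lasts 1/8 s, in which the tool goes at most 62.5 mm and 10.7 degrees, less where a joint would pass 70% of its speed; a pose out of reach is approached as far as the arm can. A call with a number of a shift or a turn outside -1 to 1 is refused whole. A call with a gripper value outside its range is refused whole. "claw" is the opening, from -1 (shut) to 1 (fully open), set as the call begins (left out, the last holds). The fingers move at their own pace and stop on an object; "grip_force" is the grip in N (left out, the last holds). Time passes only in rows, so rows that do not move let the fingers close. It gives the time, the measured TCP pose, the force, the opening and the grip force at its end, in the units of the state.
- bot.read_state(): the state, without advancing time (a new reading comes with each control period).
- bot.get_image(name): name is "scene" or "side" or "wrist"; returns a dict with "pixels" (384x512x3 uint8, blue, green, red), "range_z" (384x512 float32, m along the optical axis (not along the pixel's ray), 0 where there is no reading), "fx", "fy", "cx", "cy" (pixels), "k1" (the pictures are not rectified: a ray, as slopes to the right and down, at radius r is drawn at 1 + k1 r^2 times it, then the intrinsics apply), "pose" (4x4, takes a point from camera to world coordinates); the wrist camera has in their place "tool_from_camera" (4x4, takes a point from camera to tool coordinates, whose origin is the TCP and whose axes are the flange's). Camera axes: x right, y down, z forward; pixel columns grow to the right and rows downward; lengths in m; the calibration is good to about 2 mm. A picture is of the moment at which its call begins: read the wrist's pose just before it.
- bot.job_done(): hands the job in; it is judged then, once.
Trained networks look in a picture, given as the dict that the camera call returned (one of the last four; its "shot" number tells which), for a name from the list of things; names that differ only in an ending like _2 or _b are one class to them, and where a whole thing is asked for, a point or a joint stands for the part that bears it (a point fixed in the world has none). Each returns a list of dicts, best first, with "score" (0 to 1); they miss things now and then, are a little off and sometimes report something else, mostly with a low value. They report only what shows in the picture. A call takes as long as a camera call.
- bot.silhouettes(name, picture): "mask" (384x512 bool, what is visible of it) and "at" ([row, column] in pixels, amid what is visible of it).
The state is a dict: "t": time; "joint_pos": joint angles; "joint_vel": joint speeds; "tau": joint torques, N m; "position": TCP position; "ee_rot": TCP orientation; "contact_force": force on the tool from outside, world axes, zero at the start; "torque": the same for the moment, N m; "width": opening from 0.0 (shut) to 1.0 (fully open); "grip_force": force on a finger pad.
Only numpy, scipy, OpenCV 4.12 (cv2) and the standard library are available. Lean on these libraries where they do the work, as an engineer would, in place of code of your own. Each camera call takes 0.05 s, during which the arm holds its last target. There are 200 camera calls.

TASK

The crushed-stone sample was tipped into the drying tray in a heap. Take the hand rake from its pad and, working with the rake only and not with the fingers, spread the stones in one even layer over the whole length of the tray, none lying on another, about as many in each third of the tray and neither end left bare. Then lay the rake back on its pad, tines down, leaving every stone in the tray and the rack, beaker and jar where they stand.

Things in the scene. Friction and masses are not known exactly. Their poses are not given: they have to be found in the camera images.
- tray: Stainless drying tray, fixed. Inside 300 mm (its x axis) by 150 mm (its y axis), walls and floor 3 mm thick, rim 36 mm above the bench. Origin: its centre on the bench; inner floor at z = 3 mm. The x axis runs across the robot's front, +x to the robot's left. The stones start as a heap anywhere along it: two rows of three across the tray, about 10 mm apart, and three more on top of these.
- rake: Steel hand rake, wooden handle, 150 g. Origin: midway between the tine tips; +x from hand to head, parallel to the handle; y along the row of tines; tines point to -z. Four tines 5 mm thick, 24 mm apart, 40 mm long, under a head bar 84 x 10 x 6 mm. Handle 18 mm wide, 24 mm tall, axis at y = 0, z = 75 mm, from x = -70 to -250 mm; a 9 mm neck joins it to the bar. Centre of mass about x = -96 mm.
- rake_grip (a point): Good place to grip: on the handle's axis, rake frame x = -95, y = 0, z = 75 mm. The rake lies on the pad on its tine tips and the lower edge of its handle's end, so the handle slopes down 14.1 degrees from head to end and this point is about 51 mm above the bench. Grip firmly: pressing the tines down with more than about 8 N turns the rake in the fingers.
- rake_end (a point): Middle of the lower edge of the handle's free end, rake frame x = -250, y = 0, z = 63 mm; it touches the pad when the rake lies there.
- pad: White absorbent bench pad with a blue-grey border, fixed, 340 mm (its x axis) by 220 mm (its y axis), 2 mm thick. Origin: its centre on the bench. The rake starts on it, along the pad's x axis, head towards +x, the side where the tray is.
- stone1: A lump of crushed limestone, grey-beige, faceted, about 33 x 29 x 26 mm (each differs by a millimetre or two), about 36 g. The origin is the middle of the lump, 13 mm above what it rests on at the start.
- stone2: A lump of crushed limestone, grey-beige, faceted, about 33 x 29 x 26 mm (each differs by a millimetre or two), about 36 g. The origin is the middle of the lump, 13 mm above what it rests on at the start.
- stone3: A lump of crushed limestone, grey-beige, faceted, about 33 x 29 x 26 mm (each differs by a millimetre or two), about 36 g. The origin is the middle of the lump, 13 mm above what it rests on at the start.
- stone4: A lump of crushed limestone, grey-beige, faceted, about 33 x 29 x 26 mm (each differs by a millimetre or two), about 36 g. The origin is the middle of the lump, 13 mm above what it rests on at the start.
- stone5: A lump of crushed limestone, grey-beige, faceted, about 33 x 29 x 26 mm (each differs by a millimetre or two), about 36 g. The origin is the middle of the lump, 13 mm above what it rests on at the start.
- stone6: A lump of crushed limestone, grey-beige, faceted, about 33 x 29 x 26 mm (each differs by a millimetre or two), about 36 g. The origin is the middle of the lump, 13 mm above what it rests on at the start.
- stone7: A lump of crushed limestone, grey-beige, faceted, about 33 x 29 x 26 mm (each differs by a millimetre or two), about 36 g. The origin is the middle of the lump, 13 mm above what it rests on at the start.
- stone8: A lump of crushed limestone, grey-beige, faceted, about 33 x 29 x 26 mm (each differs by a millimetre or two), about 36 g. The origin is the middle of the lump, 13 mm above what it rests on at the start.
- stone9: A lump of crushed limestone, grey-beige, faceted, about 33 x 29 x 26 mm (each differs by a millimetre or two), about 36 g. The origin is the middle of the lump, 13 mm above what it rests on at the start.
- rack: White tube rack, 100 x 210 mm, 68 mm high, with five yellow-capped tubes standing up to 102 mm high, a bystander. Origin at the centre of its underside.
- beaker: Glass beaker, 68 mm across at the rim, 85 mm high, a bystander. Origin at the centre of its underside.
- jar: Amber glass jar with a white cap, 64 mm across, 100 mm high, a bystander. Origin at the centre of its underside.

How it is judged:
By the outcome, as a careful person would: the job done as asked, in the order asked, and still so for the second after the job is handed in, with the robot touching nothing.
It also fails if it takes over 67 s, if anything falls off the work surface, if the arm or the gripper's body presses on something with over 40 N, if the wrist force passes 120 N, or if a joint passes its speed limit or range.

## Working session

There is one attempt and no reset: what is moved stays moved. The work goes in short steps, Python scripts to look and compute and a tool call to move; the robot and the scene stay as the last step left them, time stands still between calls to the robot, and variables do not carry over. Pictures are saved under pics/ and viewed, at most 10 in all, crops included, and the job is handed in when it is done.

Besides the shell and the picture viewer there is one more tool, called after ">>>" in YAML: its name, and indented under it one key for each argument. apply_moves: Moves the arm, as the interface text tells. Its arguments: {"type":"object","properties":{"rows":{"type":"array","items":{"type":"array","items":{"type":"number","minimum":-1,"maximum":1}}},"claw":{"type":"number"},"grip_force":{"type":"number"}},"required":["rows"]}

```bash
ls; mkdir -p pics
cat > h.py <<'E'
import numpy as np, cv2
from scipy.spatial.transform import Rotation as R
from plant import bot
def world(p,rc,pose=None):
    # rc: Nx2 rows, cols -> world points
    rc=np.atleast_2d(rc).astype(int)
    T=p["pose"] if pose is None else pose
    x=(rc[:,1]-p["cx"])/p["fx"]; y=(rc[:,0]-p["cy"])/p["fy"]
    xd=np.c_[x,y]; u=xd.copy()
    for _ in range(10): u=xd/(1+p["k1"]*(u**2).sum(1))[:,None]
    z=p["range_z"][rc[:,0],rc[:,1]]
    P=np.c_[u*z[:,None],z]
    P=P[z>0]
    return P@np.array(T)[:3,:3].T+np.array(T)[:3,3]
def wristpose(s,p):
    T=np.eye(4);T[:3,:3]=R.from_quat(s["ee_rot"]).as_matrix();T[:3,3]=s["position"]
    return T@np.array(p["tool_from_camera"])
E
python3 - <<'E'
from h import *
s=bot.read_state(); print({k:np.round(v,3) for k,v in s.items()}, bot.tips_ahead)
ims=[]
for n in("scene","side"):
    p=bot.get_image(n); ims.append(p["pixels"])
    print(n,p["fx"],p["k1"],np.round(p["pose"],3).tolist())
    for o in("tray","rake","pad","stone1","rack","beaker","jar"):
        for d in bot.silhouettes(o,p)[:10 if o=="stone1" else 1]:
            rc=np.argwhere(d["mask"]); W=world(p,rc)
            print(o,round(d["score"],2),np.round(d["at"]),len(rc),"med",np.round(np.median(W,0),3),"lo",np.round(np.percentile(W,2,axis=0),3),"hi",np.round(np.percentile(W,98,axis=0),3))
cv2.imwrite("pics/a.png",cv2.resize(np.vstack(ims),(450,675))[:600]) 
cv2.imwrite("pics/a.png",cv2.resize(np.hstack(ims),(800,300)))
cv2.imwrite("pics/scene.png",ims[0])
E
```

```text
pics
{'t': np.float64(0.0), 'joint_pos': array([ 1.14 ,  0.277,  1.506, -0.   ,  1.361, -0.121]), 'joint_vel': array([ 0.001,  0.001, -0.001,  0.001, -0.001,  0.001]), 'tau': array([-1.0000e-03, -4.0457e+01, -2.3722e+01,  7.0000e-02,  3.5000e-02,
       -0.0000e+00]), 'position': array([0.175, 0.547, 0.213]), 'ee_rot': array([ 0.154,  0.988, -0.001, -0.   ]), 'contact_force': array([-0.313,  0.697, -0.191]), 'torque': array([-0.025,  0.024,  0.001]), 'grip_force': np.float64(0.0), 'width': np.float64(1.0)} 0.008
scene 412.10382724527005 -0.09349939906305696 [[-0.79, 0.412, -0.454, 1.109], [0.612, 0.554, -0.564, 0.698], [0.019, -0.724, -0.69, 0.908], [0.0, 0.0, 0.0, 1.0]]
tray 0.87 [220. 288.] 4876 med [0.546 0.146 0.005] lo [ 0.462 -0.037 -0.   ] hi [0.648 0.278 0.038]
rake 0.68 [128. 233.] 424 med [ 0.451 -0.293  0.046] lo [ 0.379 -0.415  0.002] hi [ 0.487 -0.177  0.07 ]
pad 0.97 [144. 227.] 3258 med [ 0.478 -0.278  0.003] lo [ 0.342 -0.471 -0.001] hi [ 0.579 -0.131  0.008]
stone1 0.66 [229. 269.] 108 med [0.608 0.137 0.027] lo [0.595 0.12  0.002] hi [0.628 0.148 0.033]
stone1 0.59 
[... 1358 characters left out ...]
.52 [167. 231.] 60 med [0.523 0.109 0.047] lo [0.513 0.103 0.033] hi [0.537 0.122 0.057]
stone1 0.42 [230. 351.] 942 med [ 0.722 -0.312  0.066] lo [ 0.704 -0.326  0.   ] hi [ 0.794 -0.269  0.101]
stone1 0.39 [182. 234.] 97 med [0.528 0.073 0.019] lo [0.518 0.065 0.   ] hi [0.544 0.099 0.03 ]
stone1 0.38 [170. 239.] 39 med [0.554 0.122 0.021] lo [0.55  0.099 0.006] hi [0.562 0.139 0.037]
rack 0.72 [126. 211.] 1071 med [0.531 0.45  0.036] lo [ 0.485  0.364 -0.   ] hi [0.597 0.645 0.095]
beaker 0.65 [183. 311.] 601 med [ 0.727 -0.071  0.059] lo [ 0.702 -0.087  0.004] hi [ 0.764 -0.023  0.085]
jar 0.82 [226. 350.] 887 med [ 0.722 -0.314  0.068] lo [ 0.704 -0.326  0.006] hi [ 0.755 -0.275  0.101]
```

View pics/a.png

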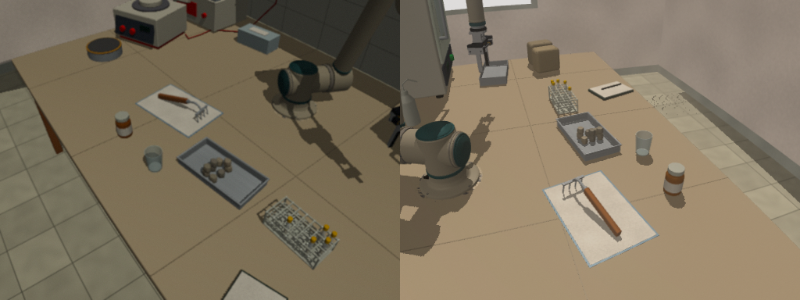

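```bash
cat >> h.py <<'E'
def cloud(names=("scene","side")):
    out=[]
    g=np.argwhere(np.ones((384,512),bool))
    for n in names:
        p=bot.get_image(n); m=p["range_z"][g[:,0],g[:,1]]>0
        W=world(p,g); out.append(np.c_[W,p["pixels"].reshape(-1,3)[m]])
    return np.vstack(out)
def rect(P):
    r=cv2.minAreaRect((P[:,:2]*1000).astype(np.float32)); return np.round(r[0],1),np.round(r[1],1),round(r[2],2)
E
python3 - <<'E'
from h import *
masks={}
for n in("scene","side"):
    p=bot.get_image(n)
    for o in("tray","rake","pad"):
        d=bot.silhouettes(o,p)[0]; m=cv2.erode(d["mask"].astype(np.uint8),np.ones((2,2))) if o=="pad" else d["mask"]
        W=world(p,np.argwhere(m)); masks.setdefault(o,[]).append(W)
        if o=="tray":
            q=W[(W[:,2]>.03)&(W[:,2]<.04)]; print(n,o,rect(q),len(q))
        if o=="pad":
            q=W[(W[:,2]<.006)&(W[:,2]>.0005)]; print(n,o,rect(q),len(q))
        if o=="rake":
            h=W[W[:,2]>.012]; c=h.mean(0)
            u=np.linalg.svd(h-c)[2]; print(n,"rake pca",np.round(c,3),np.round(u[0],3),len(h))
np.savez("m.npz",**{k:np.vstack(v) for k,v in masks.items()})
A=np.load("m.npz")
q=A["tray"];q=q[(q[:,2]>.03)&(q[:,2]<.04)];print("tray",rect(q))
r=A["rake"]; c=r.mean(0)
# profile along handle direction
h=r[r[:,2]>.012]; u=np.linalg.svd((h-h.mean(0))[:,:2])[2][0]; u*=np.sign(u[1]); v=np.array([-u[1],u[0]])
a=(h[:,:2]-h[:,:2].mean(0))@u; b=(h[:,:2]-h[:,:2].mean(0))@v
print(u,h[:,:2].mean(0))
for lo in np.arange(-.2,.2,.02):
    k=(a>lo)&(a<=lo+.02)
    if k.sum(): print(round(lo,3),k.sum(),"b",np.round(np.percentile(b[k],[3,50,97]),4),"z",np.round(np.percentile(h[k,2],[5,50,95]),3))
E
```

```text
scene tray (array([557.4, 123. ]), array([167.4, 315.2]), 8.12) 714
scene rake pca [ 0.456 -0.308  0.044] [-0.274  0.956  0.107] 328
scene pad (array([ 457.4, -300.3]), array([233.3, 342.4]), 10.23) 2517
side tray (array([552.9, 119.9]), array([164.6, 319.6]), 7.21) 444
side rake pca [ 0.447 -0.318  0.043] [ 0.276 -0.956 -0.097] 914
side pad (array([ 455.8, -309. ]), array([230.8, 349.7]), 10.05) 6104
tray (array([555.8, 120.8]), array([171.9, 319.1]), 7.82)
[-0.27485995  0.96148427] [ 0.44966194 -0.31534057]
-0.12 112 b [-0.0103  0.0005  0.0083] z [0.013 0.025 0.031]
-0.1 119 b [-0.0096  0.0009  0.0084] z [0.014 0.03  0.035]
-0.08 120 b [-0.0114  0.0009  0.0084] z [0.02  0.036 0.04 ]
-0.06 113 b [-0.0127  0.0024  0.0087] z [0.024 0.04  0.045]
-0.04 108 b [-0.0116  0.0022  0.0092] z [0.03  0.044 0.049]
-0.02 102 b [-0.0124  0.0005  0.0098] z [0.034 0.05  0.054]
-0.0 101 b [-0.0126 -0.0008  0.0081] z [0.038 0.054 0.06 ]
0.02 102 b [-0.0132  0.0007  0.0083] z [0.043 0.059 0.065]
0.04 89 b [-0.0137 -0.0007  0.0078] z [0.048 0.063 0.069]
0.06 34 b [-0.0111 -0.0014  0.0036] z [0.06  0.064 0.068]
0.08 24 b [-0.0033  0.001   0.0029] z [0.064 0.068 0.071]
0.1 18 b [-0.0025  0.0017  0.0039] z [0.056 0.064 0.068]
0.12 198 b [-0.0387  0.0036  0.0381] z [0.019 0.045 0.052]
0.14 2 b [-0.0109  0.0124  0.0356] z [0.016 0.018 0.019]
```

```bash
cat >> h.py <<'E'
def plan(pos,Rt,n,s=None,p0=None,R0=None,show=True):
    """constant row (shift then turn), repeated n times, from current pose to (pos,Rt)"""
    s=s or bot.read_state()
    p0=np.array(s["position"]) if p0 is None else p0; R0=R.from_quat(s["ee_rot"]) if R0 is None else R0
    w=(R0.inv()*Rt).as_rotvec()/n; Rs=R.from_rotvec(w)
    M=sum((Rs**k).as_matrix() if k else np.eye(3) for k in range(n))
    ps=np.linalg.solve(M,R0.inv().apply(np.array(pos)-p0))
    row=np.r_[ps/.025,w/1.5]
    if show: print(n,"x",np.round(row,3).tolist())
    return row
def tool(yaw,pitch=0):
    """tool x along heading yaw (deg), pitched up; z away from it downward"""
    y,q=np.radians([yaw,pitch])
    x=np.array([np.cos(y)*np.cos(q),np.sin(y)*np.cos(q),np.sin(q)]); yy=np.array([np.sin(y),-np.cos(y),0])
    return R.from_matrix(np.c_[x,yy,np.cross(x,yy)])
E
python3 - <<'E'
from h import *
s=bot.read_state()
Rt=tool(106,14.1); z=Rt.as_matrix()[:,2]; print(z)
g=np.array([.441,-.2855,.051])
pos=g+z*.011-z*.10
print(pos)
plan(pos,Rt,40)
# intermediate
r=plan(pos,Rt,40,show=False); p=np.array(s["position"]);Q=R.from_quat(s["ee_rot"])
for k in range(40):
    p=p+Q.apply(r[:3]*.025);Q=Q*R.from_rotvec(r[3:]*1.5)
    if k%8==7: print(np.round(p,3))
# stones in tray frame
th=np.radians(7.7); ex=np.array([-np.sin(th),np.cos(th)]); ey=-np.array([np.cos(th),np.sin(th)])
C=cloud(); d=C[:,:2]-[.555,.121]; X=d@ex; Y=d@ey
k=(abs(X)<.14)&(abs(Y)<.068)&(C[:,2]>.008)
H=np.zeros((15,30))
for x,y,zz in zip(X[k],Y[k],C[k,2]):
    i=int((y+.075)/.01);j=int((x+.15)/.01);H[i,j]=max(H[i,j],zz)
print("rows y-75..75, cols x -150..150 (mm z)")
for l in H: print(" ".join(f"{int(v*1000):2d}" if v else " ." for v in l))
E
```

```text
[-0.0671494   0.23417778 -0.96987202]
[ 0.4469763  -0.30634182  0.13731861]
40 x [-0.834, -0.429, -0.033, -0.002, 0.004, 0.016]
[0.296 0.404 0.216]
[0.387 0.24  0.209]
[0.443 0.062 0.193]
[ 0.464 -0.122  0.168]
[ 0.447 -0.306  0.137]
rows y-75..75, cols x -150..150 (mm z)
 .  .  .  .  .  .  .  .  .  .  .  .  .  .  .  .  .  .  .  .  .  .  .  .  .  .  .  .  .  .
 .  8  .  .  .  .  .  .  .  . 53 56 57 51 31 33 32  .  8  .  .  .  .  .  .  .  .  .  .  .
 .  .  .  8  .  .  8  .  8 16 56 58 57 57 34 31 33  .  .  .  .  .  .  .  .  .  .  .  8  .
 .  .  .  8  .  .  .  .  . 16 57 56 59 56 29 32 29  .  .  .  .  .  .  .  8  .  .  .  .  .
 .  .  .  .  .  .  .  .  .  . 49 56 53 56  . 29 23  .  .  .  .  .  .  .  .  .  .  .  .  .
 .  .  .  .  .  .  .  .  .  . 52 57 59 52 30 32 33 27  .  .  .  .  .  .  .  .  .  .  .  .
 .  .  8  .  .  .  .  8  . 23 58 58 56 56 32 34 31 26  .  .  .  .  .  .  .  .  .  9  .  .
 .  .  .  .  .  .  .  .  .  . 53 55 58 20 30 31 31  .  .  .  .  .  .  .  .  .  .  .  .  .
 .  8  .  .  .  .  .  .  .  . 26 52 40  . 55 55 43  .  .  .  .  .  .  .  .  .  .  .  .  .
 .  .  .  .  .  .  .  .  .  . 31 31 33 55 57 57 57 29  .  .  .  9  .  .  .  .  .  .  .  .
 .  .  .  8  .  .  .  .  . 29 30 33 30 57 60 57 55 31  .  .  .  .  .  .  .  .  .  .  .  .
 .  .  .  .  .  .  .  .  .  . 31 29 29 56 55 55 52  .  .  .  .  .  .  .  .  .  .  .  .  .
 .  .  .  .  .  .  .  .  8  .  .  .  .  .  .  .  8  .  .  .  .  .  .  .  .  .  .  .  .  .
 .  .  .  .  8  .  .  .  .  .  .  .  .  .  .  .  .  .  .  8  .  .  .  .  .  .  .  .  .  .
 .  .  .  .  .  .  .  .  .  .  .  .  .  .  .  .  .  .  .  .  .  .  .  .  .  .  .  .  .  .
```

>>> apply_moves:
  rows:
    - [-0.834,-0.429,-0.033,-0.002,0.004,0.016]
    - [-0.834,-0.429,-0.033,-0.002,0.004,0.016]
    - [-0.834,-0.429,-0.033,-0.002,0.004,0.016]
    - [-0.834,-0.429,-0.033,-0.002,0.004,0.016]
    - [-0.834,-0.429,-0.033,-0.002,0.004,0.016]
    - [-0.834,-0.429,-0.033,-0.002,0.004,0.016]
    - [-0.834,-0.429,-0.033,-0.002,0.004,0.016]
    - [-0.834,-0.429,-0.033,-0.002,0.004,0.016]
  claw: 0

```text
t: 2.3
position: [0.2968, 0.4039, 0.2158]
ee_rot: [0.249, 0.968, 0.016, -0.022]
contact_force: [-0.5, 0.3, -1.0]
width: 0.498
grip_force: 0.0
```

>>> apply_moves:
  rows:
    - [-0.834,-0.429,-0.033,-0.002,0.004,0.016]
    - [-0.834,-0.429,-0.033,-0.002,0.004,0.016]
    - [-0.834,-0.429,-0.033,-0.002,0.004,0.016]
    - [-0.834,-0.429,-0.033,-0.002,0.004,0.016]
    - [-0.834,-0.429,-0.033,-0.002,0.004,0.016]
    - [-0.834,-0.429,-0.033,-0.002,0.004,0.016]
    - [-0.834,-0.429,-0.033,-0.002,0.004,0.016]
    - [-0.834,-0.429,-0.033,-0.002,0.004,0.016]

```text
t: 3.3
position: [0.3881, 0.2405, 0.2081]
ee_rot: [0.34, 0.939, 0.031, -0.043]
contact_force: [0.4, -0.1, 0.2]
width: 0.506
grip_force: 0.0
```

>>> apply_moves:
  rows:
    - [-0.834,-0.429,-0.033,-0.002,0.004,0.016]
    - [-0.834,-0.429,-0.033,-0.002,0.004,0.016]
    - [-0.834,-0.429,-0.033,-0.002,0.004,0.016]
    - [-0.834,-0.429,-0.033,-0.002,0.004,0.016]
    - [-0.834,-0.429,-0.033,-0.002,0.004,0.016]
    - [-0.834,-0.429,-0.033,-0.002,0.004,0.016]
    - [-0.834,-0.429,-0.033,-0.002,0.004,0.016]
    - [-0.834,-0.429,-0.033,-0.002,0.004,0.016]

```text
t: 4.3
position: [0.446, 0.063, 0.1911]
ee_rot: [0.428, 0.9, 0.046, -0.064]
contact_force: [-0.1, 0.9, -0.1]
width: 0.5
grip_force: 0.0
```

>>> apply_moves:
  rows:
    - [-0.834,-0.429,-0.033,-0.002,0.004,0.016]
    - [-0.834,-0.429,-0.033,-0.002,0.004,0.016]
    - [-0.834,-0.429,-0.033,-0.002,0.004,0.016]
    - [-0.834,-0.429,-0.033,-0.002,0.004,0.016]
    - [-0.834,-0.429,-0.033,-0.002,0.004,0.016]
    - [-0.834,-0.429,-0.033,-0.002,0.004,0.016]
    - [-0.834,-0.429,-0.033,-0.002,0.004,0.016]
    - [-0.834,-0.429,-0.033,-0.002,0.004,0.016]

```text
t: 5.3
position: [0.4683, -0.1214, 0.1658]
ee_rot: [0.512, 0.853, 0.061, -0.085]
contact_force: [0.7, 0.5, 0.2]
width: 0.499
grip_force: 0.0
```

>>> apply_moves:
  rows:
    - [-0.834,-0.429,-0.033,-0.002,0.004,0.016]
    - [-0.834,-0.429,-0.033,-0.002,0.004,0.016]
    - [-0.834,-0.429,-0.033,-0.002,0.004,0.016]
    - [-0.834,-0.429,-0.033,-0.002,0.004,0.016]
    - [-0.834,-0.429,-0.033,-0.002,0.004,0.016]
    - [-0.834,-0.429,-0.033,-0.002,0.004,0.016]
    - [-0.834,-0.429,-0.033,-0.002,0.004,0.016]
    - [-0.834,-0.429,-0.033,-0.002,0.004,0.016]

```text
t: 6.3
position: [0.4537, -0.3061, 0.1331]
ee_rot: [0.591, 0.796, 0.075, -0.105]
contact_force: [-0.0, 0.2, -0.2]
width: 0.501
grip_force: 0.0
```

Run:
```python
from h import *
s=bot.read_state(); p=bot.get_image("wrist"); T=wristpose(s,p)
print(s["t"],np.round(s["position"],4),R.from_quat(s["ee_rot"]).as_matrix().round(3).tolist(),s["width"])
for o in("rake","tray"):
  for d in bot.silhouettes(o,p)[:2]:
    W=world(p,np.argwhere(d["mask"]),T)
    print(o,d["score"],d["at"],len(W),W.min(0),W.max(0))
    if o=="rake":
        h=W[(W[:,2]>.012)]; c=h.mean(0)
        u=np.linalg.svd((h-c)[:,:2])[2][0]; u*=np.sign(u[1]); v=np.array([-u[1],u[0]]); g=np.array([.441,-.2855])
        k=np.abs((h[:,:2]-g)@u)<.04
        q=h[k&(abs((h[:,:2]-g)@v)<.03)]; 
        u=np.array([-.2757,.9612]); v=np.array([-u[1],u[0]])
        a=(h[:,:2]-g)@u; b=(h[:,:2]-g)@v
        for lo in np.arange(-.2,.14,.02):
            m=(a>lo)&(a<=lo+.02)
            if m.sum(): print(round(lo,3),m.sum(),"b",np.round(np.percentile(b[m],[3,50,97]),4),"z",np.round(np.percentile(h[m,2],[5,50,95]),3))
cv2.imwrite("pics/w1.png",p["pixels"])
```

```text
6.3 [ 0.4537 -0.3061  0.1331] [[-0.279, 0.957, -0.079], [0.926, 0.29, 0.243], [0.256, -0.005, -0.967]] 0.5005325151297036
rake 0.74 [187.6, 247.8] 4757 [ 0.36322685 -0.43906443  0.00110918] [ 0.49290488 -0.17226898  0.07395702]
-0.16 129 b [-0.0116 -0.0036  0.0055] z [0.025 0.027 0.029]
-0.14 47 b [-0.0106 -0.0036  0.0044] z [0.028 0.029 0.03 ]
-0.12 15 b [-0.0115 -0.0013  0.0051] z [0.036 0.038 0.039]
-0.1 358 b [-0.0117 -0.0032  0.0055] z [0.038 0.041 0.044]
-0.08 371 b [-0.0113 -0.003   0.0055] z [0.043 0.046 0.049]
-0.06 390 b [-0.0109 -0.0028  0.0055] z [0.048 0.051 0.054]
-0.04 432 b [-0.0114 -0.0027  0.0054] z [0.053 0.056 0.059]
-0.02 447 b [-0.0111 -0.0025  0.0055] z [0.058 0.061 0.064]
-0.0 499 b [-0.0107 -0.0023  0.0065] z [0.063 0.066 0.069]
0.02 368 b [-0.0097 -0.002   0.0058] z [0.063 0.067 0.069]
0.04 254 b [-0.006  -0.0025  0.0018] z [0.065 0.068 0.071]
0.06 245 b [-0.0065 -0.0023  0.002 ] z [0.067 0.07  0.073]
0.08 616 b [-0.0406 -0.0026  0.0372] z [0.045 0.047 0.066]
0.1 554 b [-0.0417 -0.0033  0.0371] z [0.046 0.048 0.049]
```

View pics/w1.png

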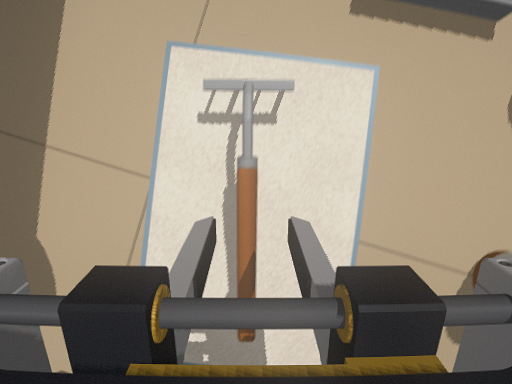

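Run:
```python
from h import *
s=bot.read_state(); p=bot.get_image("wrist"); T=wristpose(s,p)
d=bot.silhouettes("rake",p)[0]; W=world(p,np.argwhere(d["mask"]),T)
g=np.array([.441,-.2855]); u=np.array([-.2757,.9612]); v=np.array([-u[1],u[0]])
a=(W[:,:2]-g)@u;b=(W[:,:2]-g)@v; m=(abs(b+.0025)>.012)&(a>.07)&(W[:,2]>.04)
print(np.percentile(a[m],[2,50,98]),np.percentile(b[m],[1,99]),np.percentile(W[m,2],[5,95]))
pa=np.polyfit(b[m],a[m],1);print("bar slope",pa)
abar=np.median(a[m]); ga=abar-.0992; print("grip a",ga)
G=np.r_[g+u*ga+v*(-.0025),.0515]
Rt=tool(106.4,14.1); z=Rt.as_matrix()[:,2]
print(G); np.save("G.npy",G)
r=plan(G+z*.011-z*.04,Rt,4); 
plan(G+z*.011,Rt,3,p0=G+z*.011-z*.04,R0=Rt)
```

```text
[0.09584717 0.10058222 0.10576512] [-0.0432617   0.03889024] [0.04555756 0.04888405]
bar slope [-0.01045215  0.10063562]
grip a 0.0013822235492601392
[ 0.44302192 -0.28348216  0.0515    ]
4 x [0.018, -0.043, 0.56, -0.001, -0.002, 0.001]
3 x [0.0, -0.0, 0.533, 0.0, 0.0, 0.0]
```

>>> apply_moves:
  rows:
    - [0.018,-0.043,0.56,-0.001,-0.002,0.001]
    - [0.018,-0.043,0.56,-0.001,-0.002,0.001]
    - [0.018,-0.043,0.56,-0.001,-0.002,0.001]
    - [0.018,-0.043,0.56,-0.001,-0.002,0.001]
    - [0,0,0.533,0,0,0]
    - [0,0,0.533,0,0,0]
    - [0,0,0.533,0,0,0]

```text
t: 7.42
position: [0.4423, -0.2813, 0.04]
ee_rot: [0.594, 0.795, 0.073, -0.098]
contact_force: [0.2, 0.2, 0.4]
width: 0.506
grip_force: 0.0
```

>>> apply_moves:
  rows:
    - [0,0,0,0,0,0]
    - [0,0,0,0,0,0]
    - [0,0,0,0,0,0]
    - [0,0,0,0,0,0]
    - [0,0,0,0,0,0]
  claw: -1
  grip_force: 60

```text
t: 8.05
position: [0.4425, -0.2818, 0.0413]
ee_rot: [0.594, 0.795, 0.073, -0.098]
contact_force: [0.0, -1.7, 1.0]
width: 0.187
grip_force: 60.0
```

Run:
```python
from h import *
s=bot.read_state(); G=np.load("G.npy")
Rm=R.from_quat(s["ee_rot"]).as_matrix()
print(s["t"],s["position"],"err",G+Rm[:,2]*.011-s["position"],s["width"],s["grip_force"],s["contact_force"],Rm.round(3).tolist())
```

```text
8.05 [ 0.44252475 -0.28184618  0.04128523] err [-0.00026388  0.00092062 -0.0004569 ] 0.18713961149883088 59.99417781829834 [ 0.00394014 -1.705099    0.95969436] [[-0.276, 0.959, -0.069], [0.93, 0.285, 0.232], [0.242, -0.0, -0.97]]
```

```bash
cat >> h.py <<'E'
TH=np.radians(7.7); EX=np.array([-np.sin(TH),np.cos(TH)]); EY=-np.array([np.cos(TH),np.sin(TH)]); TC=np.array([.555,.121])
RL=.095; RZ=.064
def tcp(X,Y,tip,yaw=97.7):
    h=TC+X*EX*.001+Y*EY*.001; y=np.radians(yaw)
    return np.r_[h-RL*np.array([np.cos(y),np.sin(y)]),tip*.001+RZ]
def chain(segs,first_pose=None):
    s=bot.read_state(); p=np.array(s["position"]);Q=R.from_quat(s["ee_rot"])
    print("t",s["t"],"tcp",p.round(4))
    for g in segs:
        X,Y,tip,n=g[:4]; yaw=g[4] if len(g)>4 else 97.7
        t=tcp(X,Y,tip,yaw);Rt=tool(yaw); print(g,end=" "); plan(t,Rt,n,p0=p,R0=Q); p,Q=t,Rt
def hmap():
    C=cloud(); d=C[:,:2]-TC; X=d@EX; Y=d@EY
    k=(abs(X)<.145)&(abs(Y)<.070)&(C[:,2]>.009)
    H=np.zeros((15,30))
    for x,y,z in zip(X[k],Y[k],C[k,2]):
        i=int((y+.075)/.01);j=int((x+.15)/.01);H[i,j]=max(H[i,j],z)
    for l in H: print(" ".join(f"{int(v*1000):2d}" if v else " ." for v in l))
E
python3 - <<'E'
from h import *
s=bot.read_state(); np.savez("lay.npz",p=s["position"],q=s["ee_rot"])
p=np.array(s["position"])
q=p+[0,0,.06]; print("lift"); plan(q,R.from_quat(s["ee_rot"]),3)
t=tcp(0,-35,75); print(t, t-q, np.linalg.norm(t-q)); plan(t,tool(97.7),16,p0=q,R0=R.from_quat(s["ee_rot"]))
E
```

```text
lift
3 x [0.194, -0.0, -0.776, 0.0, 0.0, 0.0]
[0.6024131  0.03154611 0.139     ] [0.15988835 0.31339229 0.03771477] 0.3538381196808203
16 x [0.688, 0.559, -0.007, -0.001, -0.01, 0.006]
```

>>> apply_moves:
  rows:
    - [0.194,0,-0.776,0,0,0]
    - [0.194,0,-0.776,0,0,0]
    - [0.194,0,-0.776,0,0,0]

```text
t: 8.43
position: [0.4422, -0.2812, 0.1012]
ee_rot: [0.593, 0.795, 0.073, -0.099]
contact_force: [-0.0, -0.5, -1.3]
width: 0.186
grip_force: 60.0
```

>>> apply_moves:
  rows:
    - [0.688,0.559,-0.007,-0.001,-0.01,0.006]
    - [0.688,0.559,-0.007,-0.001,-0.01,0.006]
    - [0.688,0.559,-0.007,-0.001,-0.01,0.006]
    - [0.688,0.559,-0.007,-0.001,-0.01,0.006]
    - [0.688,0.559,-0.007,-0.001,-0.01,0.006]
    - [0.688,0.559,-0.007,-0.001,-0.01,0.006]
    - [0.688,0.559,-0.007,-0.001,-0.01,0.006]
    - [0.688,0.559,-0.007,-0.001,-0.01,0.006]

```text
t: 9.43
position: [0.5163, -0.1219, 0.1283]
ee_rot: [0.626, 0.777, 0.038, -0.05]
contact_force: [0.3, -0.1, -1.6]
width: 0.185
grip_force: 60.0
```

>>> apply_moves:
  rows:
    - [0.688,0.559,-0.007,-0.001,-0.01,0.006]
    - [0.688,0.559,-0.007,-0.001,-0.01,0.006]
    - [0.688,0.559,-0.007,-0.001,-0.01,0.006]
    - [0.688,0.559,-0.007,-0.001,-0.01,0.006]
    - [0.688,0.559,-0.007,-0.001,-0.01,0.006]
    - [0.688,0.559,-0.007,-0.001,-0.01,0.006]
    - [0.688,0.559,-0.007,-0.001,-0.01,0.006]
    - [0.688,0.559,-0.007,-0.001,-0.01,0.006]

```text
t: 10.42
position: [0.6009, 0.0332, 0.1396]
ee_rot: [0.655, 0.756, 0.004, -0.001]
contact_force: [0.6, 0.1, -1.7]
width: 0.185
grip_force: 60.0
```

```bash
cat >> h.py <<'E'
def rakecheck():
    s=bot.read_state(); T=np.eye(4); Q=R.from_quat(s["ee_rot"]); p0=np.array(s["position"])
    for n in("scene","side"):
        p=bot.get_image(n); dd=bot.silhouettes("rake",p)
        if not dd: print(n,"no rake"); continue
        W=world(p,np.argwhere(dd[0]["mask"])); L=Q.inv().apply(W-p0)*1000  # tool frame mm
        L=L[(L[:,0]>-200)&(L[:,0]<130)&(abs(L[:,1])<60)&(L[:,2]>-60)&(L[:,2]<75)]
        m=(abs(L[:,1])>8)&(L[:,0]>75)
        if m.sum()>4: print(n,"head x",np.percentile(L[m,0],[5,50,95]).round(1),"y",np.percentile(L[m,1],[2,98]).round(1),"z",np.percentile(L[m,2],[3,97]).round(1),m.sum())
        h=L[(abs(L[:,1])<12)&(L[:,0]<20)]
        if len(h)>9: print(n,"handle pitch deg",np.degrees(np.arctan(np.polyfit(h[:,0],h[:,2],1)[0])).round(1),"y vs x",np.polyfit(h[:,0],h[:,1],1).round(3),len(h))
E
python3 - <<'E'
from h import *
s=bot.read_state(); print(s["contact_force"],s["grip_force"],(tool(97.7).inv()*R.from_quat(s["ee_rot"])).as_rotvec())
rakecheck()
chain([(0,-35,75,1),(0,-35,39,3),(-62,-35,39,6),(-62,-35,75,2)])
cv2.imwrite("pics/s2.png",bot.get_image("side")["pixels"][100:292,140:396].repeat(2,0).repeat(2,1))
E
```

```text
[ 0.55667653  0.09912526 -1.72383312] 59.99270439147949 [-0.00417325  0.00596839 -0.00859157]
scene head x [ 92.3  97.3 101.2] y [-36.2  41.5] z [16.5 49.6] 117
scene handle pitch deg -1.0 y vs x [-0.011  5.979] 96
side head x [ 91.4  95.  101.6] y [-41.6  15.5] z [17.6 27.3] 37
side handle pitch deg -1.6 y vs x [-0.02  -7.691] 298
t 10.625 tcp [0.6005 0.0324 0.1396]
(0, -35, 75, 1) 1 x [-0.046, 0.072, 0.022, 0.002, -0.004, 0.007]
(0, -35, 39, 3) 3 x [0.0, 0.0, 0.48, 0.0, 0.0, 0.0]
(-62, -35, 39, 6) 6 x [-0.413, -0.0, 0.0, 0.0, 0.0, 0.0]
(-62, -35, 75, 2) 2 x [0.0, 0.0, -0.72, 0.0, 0.0, 0.0]
```

View pics/s2.png

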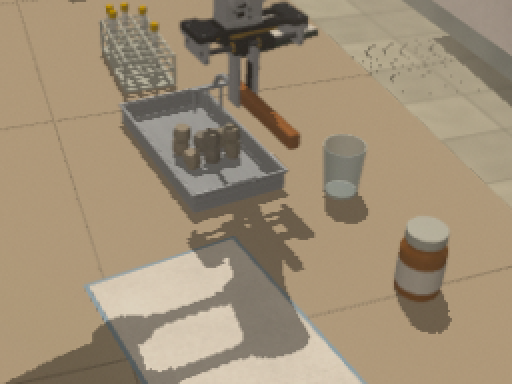

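>>> apply_moves:
  rows:
    - [-0.046,0.072,0.022,0.002,-0.004,0.007]
    - [0,0,0.48,0,0,0]
    - [0,0,0.48,0,0,0]
    - [0,0,0.48,0,0,0]
    - [-0.413,0,0,0,0,0]
    - [-0.413,0,0,0,0,0]
    - [-0.413,0,0,0,0,0]
    - [-0.413,0,0,0,0,0]

```text
t: 11.68
position: [0.6091, -0.0105, 0.104]
ee_rot: [0.659, 0.752, 0.001, 0.001]
contact_force: [0.5, -0.3, -2.2]
width: 0.187
grip_force: 60.0
```

>>> apply_moves:
  rows:
    - [-0.413,0,0,0,0,0]
    - [-0.413,0,0,0,0,0]
    - [0,0,-0.72,0,0,0]
    - [0,0,-0.72,0,0,0]

```text
t: 12.18
position: [0.6112, -0.0305, 0.1396]
ee_rot: [0.659, 0.752, 0.001, 0.0]
contact_force: [0.3, 0.3, -1.5]
width: 0.185
grip_force: 60.0
```

Run:
```python
from h import *
hmap()
chain([(-60,33,75,3),(-26,33,75,2),(-26,33,39,3),(62,33,39,8),(62,33,75,2)])
```

```text
552 554 560 563 560 541  . 25 121 122 31  .  .  .  .  .  .  .  .  .  .  .  .  .  .  .  .  .  .  .
558 558 563 565 564 551 19 29 123 124 33  .  . 24 31 32 31  .  .  .  .  .  .  .  .  .  .  .  .  .
562 563 566 566 567 559 536 32 126 123 26  .  . 29 30 32 31  .  .  9  .  .  .  .  .  .  .  .  .  .
562 561 564 566 565 561 537 148 140 125 23  .  . 28 31 33 29  .  .  .  .  .  .  .  .  .  .  .  .  .
562 562 561 564 563 560 530 148 136 124  .  .  .  . 19 30 28  .  .  .  .  .  .  .  .  .  .  .  .  .
555 559 558 561 558 557 540  . 124 123  .  .  .  . 29 31 31 30  .  .  .  .  .  .  .  .  .  .  .  .
557 554 551 551 551 551 548 29 124 124 31  .  .  . 30 32 32 31  .  .  .  .  .  .  .  .  .  .  . 21
543 545 320 546 552 552 553 32 125 123 35  .  .  . 28 32 30  .  .  .  .  .  .  .  .  .  .  .  .  .
322 319 320  . 552 555 557 31 123 33 32 30 19  . 56 55 50  .  .  .  .  .  .  .  .  .  .  .  . 18
275 275 246  . 557 559 560 557 22 25 34 31 32 54 56 59 57 32  .  .  .  .  .  .  .  .  .  .  . 31
274 275 274  . 553 561 564 563  . 24 34 32 31 56 57 58 57 27  .  .  .  .  .  .  .  .  .  .  . 27
275 275 274  .  . 562 567 568  . 18 29 30 24 45 56 55 52  .  .  .  .  .  .  .  .  .  .  .  .  .
274 274 274  .  . 567 571 571 567  .  .  .  .  .  .  .  .  .  .  .  .  9  .  .  .  .  .  .  . 31
 .  .  .  .  . 565 573 575 573  .  .  .  .  .  .  .  .  .  .  .  .  .  .  .  .  .  .  .  . 21
 .  .  .  .  .  . 572 577 576  . 22  .  .  .  .  .  .  .  .  .  .  .  .  .  .  .  .  .  .  .
t 12.275 tcp [ 0.6129 -0.0306  0.1415]
(-60, 33, 75, 3) 3 x [0.039, -0.934, 0.029, 0.001, 0.0, -0.0]
(-26, 33, 75, 2) 2 x [0.68, -0.0, 0.0, 0.0, 0.0, 0.0]
(-26, 33, 39, 3) 3 x [0.0, 0.0, 0.48, 0.0, 0.0, 0.0]
(62, 33, 39, 8) 8 x [0.44, 0.0, 0.0, 0.0, 0.0, 0.0]
(62, 33, 75, 2) 2 x [0.0, 0.0, -0.72, 0.0, 0.0, 0.0]
```

>>> apply_moves:
  rows:
    - [0.039,-0.934,0.029,0.001,0,0]
    - [0.039,-0.934,0.029,0,0,0]
    - [0.039,-0.934,0.029,0,0,0]
    - [0.68,0,0,0,0,0]
    - [0.68,0,0,0,0,0]
    - [0,0,0.48,0,0,0]
    - [0,0,0.48,0,0,0]
    - [0,0,0.48,0,0,0]

```text
t: 13.28
position: [0.5369, -0.0027, 0.0998]
ee_rot: [0.659, 0.752, -0.0, -0.0]
contact_force: [0.3, 0.0, -0.5]
width: 0.187
grip_force: 60.0
```

>>> apply_moves:
  rows:
    - [0.44,0,0,0,0,0]
    - [0.44,0,0,0,0,0]
    - [0.44,0,0,0,0,0]
    - [0.44,0,0,0,0,0]
    - [0.44,0,0,0,0,0]
    - [0.44,0,0,0,0,0]
    - [0.44,0,0,0,0,0]
    - [0.44,0,0,0,0,0]

```text
t: 14.28
position: [0.5252, 0.0854, 0.1012]
ee_rot: [0.659, 0.752, 0.0, 0.0]
contact_force: [-0.0, 0.1, -1.7]
width: 0.185
grip_force: 60.0
```

>>> apply_moves:
  rows:
    - [0,0,-0.72,0,0,0]
    - [0,0,-0.72,0,0,0]
    - [0,-1,-1,0,0,0]
    - [0,-1,-1,0,0,0]
    - [0,-1,0,0,0,0]
    - [0,-1,0,0,0,0]

```text
t: 15.02
position: [0.4254, 0.0716, 0.1876]
ee_rot: [0.659, 0.752, 0.001, 0.001]
contact_force: [-0.4, -1.0, -1.0]
width: 0.188
grip_force: 60.0
```

```bash
sed -i 's/(C\[:,2\]>.009)/(C[:,2]>.009)\&(C[:,2]<.068)/' h.py
python3 - <<'E'
from h import *
s=bot.read_state(); print(s["t"],s["position"])
hmap()
C=cloud(); d=(C[:,:2]-TC)*1000; X=d@EX;Y=d@EY; k=(C[:,2]>.034)&(C[:,2]<.039)&(abs(X)<175)&(abs(Y)<95)&((abs(X)>138)|(abs(Y)>65))
for a,b,n in((X,Y,"X"),(Y,X,"Y")):
    lim=(138,60) if n=="X" else (65,130)
    for sg in(1,-1):
        m=k&(a*sg>lim[0])&(abs(b)<lim[1]); print(n,sg,m.sum(),np.percentile(a[m],[5,50,95]).round(1),"slope",np.polyfit(b[m],a[m],1).round(4))
E
```

```text
15.025 [0.42544574 0.07157904 0.18756521]
 .  .  .  .  .  .  . 29 34 33 29  .  .  .  .  .  .  .  .  .  . 23  . 30  .  .  .  . 22  .
 .  .  .  . 28 25  . 31 33 33 34  .  . 23 31 32 30  .  .  .  .  .  .  .  .  .  .  .  .  .
 .  .  . 16 32 33 31 30 31 31 30  .  . 28 32 31 31  .  .  .  .  .  .  .  .  .  .  .  .  .
 .  .  . 29 31 34 29 21 29 25 16  .  . 25 29 32 29  .  .  .  .  .  .  .  .  .  .  .  .  .
 .  .  . 24 31 29 26  .  .  .  .  .  .  . 25 31 23  .  .  .  .  .  .  .  .  .  .  .  .  .
 .  .  .  . 21 24  .  . 23 20  .  .  .  . 30 31 34 21  .  .  .  . 29 29  .  .  .  .  . 30
 .  .  .  .  . 23  . 28 35 36 33  .  .  . 29 31 32 28  .  .  . 28 31 30 29  .  .  .  .  .
10  .  .  . 27 32 28 31 33 33 29  .  . 23 28 29 31 29 33 24  . 29 31 31 31  .  .  .  . 34
 .  .  .  . 29 32 31 30 33 30 29 31 27  .  . 18 30 32 32 28  . 33 30 30 26  .  .  .  .  .
 .  .  . 21 29 29 29  . 21 25 31 31 32  .  .  . 31 32 30 28  .  . 19  .  .  .  .  .  .  .
 .  .  .  . 20 24 20  .  . 25 30 32 32  .  .  . 31 28 23  .  .  .  .  .  .  .  .  .  .  .
 .  9  .  .  .  .  .  .  . 22 29 31 28  .  .  .  . 10  9  .  .  .  .  .  .  .  .  .  .  .
 .  .  .  .  .  .  .  .  .  .  .  .  .  .  .  .  .  .  .  .  .  .  .  .  .  .  .  .  .  .
 .  .  .  .  .  .  .  .  .  .  .  .  .  .  .  .  .  .  .  .  .  .  .  .  .  .  .  .  .  .
 .  .  .  .  .  .  .  .  . 30  .  .  .  .  .  .  .  .  .  .  .  .  .  .  .  .  .  .  .  .
X 1 93 [150.4 154.6 157.9] slope [-5.900000e-03  1.544123e+02]
X -1 94 [-158.6 -155.1 -150.4] slope [-5.000000e-03 -1.548024e+02]
Y 1 206 [72.2 77.7 82.8] slope [1.6000e-03 7.7637e+01]
Y -1 223 [-84.7 -80.7 -73.7] slope [-1.30000e-03 -8.02235e+01]
```

Run:
```python
from h import *
chain([(-27,-35,90,8),(-27,-35,7,4),(0,-35,7,3),(0,-35,60,3),(-7,28,60,3),(-7,28,7,3),(74,28,7,7),(74,28,60,3)])
```

```text
t 15.225 tcp [0.4268 0.0716 0.1875]
(-27, -35, 90, 8) 8 x [-0.45, 0.844, 0.169, 0.0, 0.0, -0.0]
(-27, -35, 7, 4) 4 x [0.0, 0.0, 0.83, 0.0, 0.0, 0.0]
(0, -35, 7, 3) 3 x [0.36, 0.0, 0.0, 0.0, 0.0, 0.0]
(0, -35, 60, 3) 3 x [0.0, 0.0, -0.707, 0.0, 0.0, 0.0]
(-7, 28, 60, 3) 3 x [-0.093, -0.84, 0.0, 0.0, 0.0, 0.0]
(-7, 28, 7, 3) 3 x [0.0, 0.0, 0.707, 0.0, 0.0, 0.0]
(74, 28, 7, 7) 7 x [0.463, -0.0, 0.0, 0.0, 0.0, 0.0]
(74, 28, 60, 3) 3 x [0.0, 0.0, -0.707, 0.0, 0.0, 0.0]
```

>>> apply_moves:
  rows:
    - [-0.45,0.844,0.169,0,0,0]
    - [-0.45,0.844,0.169,0,0,0]
    - [-0.45,0.844,0.169,0,0,0]
    - [-0.45,0.844,0.169,0,0,0]
    - [-0.45,0.844,0.169,0,0,0]
    - [-0.45,0.844,0.169,0,0,0]
    - [-0.45,0.844,0.169,0,0,0]
    - [-0.45,0.844,0.169,0,0,0]

```text
t: 16.23
position: [0.6072, 0.0036, 0.1525]
ee_rot: [0.659, 0.752, 0.0, -0.0]
contact_force: [-0.3, -0.2, -1.0]
width: 0.19
grip_force: 60.0
```

>>> apply_moves:
  rows:
    - [0,0,0.83,0,0,0]
    - [0,0,0.83,0,0,0]
    - [0,0,0.83,0,0,0]
    - [0,0,0.83,0,0,0]
    - [0.36,0,0,0,0,0]
    - [0.36,0,0,0,0,0]
    - [0.36,0,0,0,0,0]

```text
t: 17.1
position: [0.6021, 0.0319, 0.0705]
ee_rot: [0.659, 0.752, 0.0, 0.0]
contact_force: [0.4, -0.1, -2.1]
width: 0.187
grip_force: 60.0
```

>>> apply_moves:
  rows:
    - [0,0,-0.707,0,0,0]
    - [0,0,-0.707,0,0,0]
    - [0,0,-0.707,0,0,0]
    - [-0.093,-0.84,0,0,0,0]
    - [-0.093,-0.84,0,0,0,0]
    - [-0.093,-0.84,0,0,0,0]

```text
t: 17.85
position: [0.5397, 0.0167, 0.1239]
ee_rot: [0.658, 0.753, 0.001, 0.0]
contact_force: [-0.2, -0.6, -0.8]
width: 0.188
grip_force: 60.0
```

Run:
```python
from h import *
hmap(); rakecheck()
chain([(-7,28,60,1),(-7,28,7,3),(74,28,7,7),(74,28,60,3)])
```

```text
.  .  .  .  .  .  . 29 34 34 27  .  .  .  .  .  . 23  .  .  .  .  .  .  .  .  .  .  .  .
 .  .  .  . 29 24  . 31 35 36 31  .  .  .  . 29 31 32 27  .  .  .  .  .  .  .  .  .  .  .
 .  .  . 17 31 31 30  . 31 30 26  .  .  .  . 31 31 33 28  .  .  .  .  .  .  .  .  .  .  .
 .  .  . 25 32 31 30  .  . 17  .  .  9  .  . 27 32 32 25  .  .  .  .  9  .  9  .  .  .  .
 .  .  . 21 25 30 26  .  9  .  .  .  .  .  .  . 19 27  .  .  .  .  .  .  .  .  .  .  .  .
 .  .  .  . 22 23  .  . 22 15  .  .  .  .  . 30 31 31 22  .  .  . 31 28  .  .  .  .  .  .
 .  .  .  .  .  .  . 27 35 33 33  .  .  . 66 32 31 31 14  .  . 30 31 31 25  .  .  .  .  .
 .  .  .  . 28 32 32 31 34 33 30  .  .  . 18 31 31 31 29  . 30 29 30 32 29  .  .  .  .  .
 .  .  .  . 28 33 31 30 31 30 30 31 32  .  . 20 32 32 32 30  . 29 30 30  .  .  .  .  .  .
 .  .  . 19 28 31 28  . 22 22 30 32 30  . 65  . 31 32 32 27  .  .  .  .  .  .  .  .  .  .
 .  .  .  . 19 28 23  .  . 28 32 33 33  . 63  . 31 28 23  .  .  .  .  .  .  .  .  .  .  .
 .  .  .  .  .  .  .  .  .  . 30 30 28  . 66  .  . 18  .  .  .  .  .  .  .  .  .  .  .  .
 .  .  .  .  .  .  .  .  .  .  .  .  . 67 67 61  .  .  .  .  .  .  .  .  .  .  .  .  .  9
 .  .  .  .  .  .  .  .  .  .  .  .  .  . 66  .  .  .  .  .  .  .  .  .  .  .  .  .  .  .
11  .  .  .  .  .  .  . 24  .  .  .  .  . 63  .  .  .  .  .  .  .  .  .  .  .  .  .  .  .
scene head x [ 92.2  97.6 101.4] y [-34.1  42.9] z [15.2 49. ] 89
scene handle pitch deg -0.7 y vs x [-0.016  5.217] 129
side head x [87.3 92.9 97. ] y [-37.3   9. ] z [18.1 23.4] 24
side handle pitch deg -1.4 y vs x [ 0.013 -2.613] 353
t 18.15 tcp [0.5417 0.0164 0.1238]
(-7, 28, 60, 1) 1 x [-0.006, -0.031, -0.007, 0.002, 0.0, -0.001]
(-7, 28, 7, 3) 3 x [0.0, 0.0, 0.707, 0.0, 0.0, 0.0]
(74, 28, 7, 7) 7 x [0.463, -0.0, 0.0, 0.0, 0.0, 0.0]
(74, 28, 60, 3) 3 x [0.0, 0.0, -0.707, 0.0, 0.0, 0.0]
```

>>> apply_moves:
  rows:
    - [-0.006,-0.031,-0.007,0,0,0]
    - [0,0,0.707,0,0,0]
    - [0,0,0.707,0,0,0]
    - [0,0,0.707,0,0,0]
    - [0.463,0,0,0,0,0]
    - [0.463,0,0,0,0,0]
    - [0.463,0,0,0,0,0]
    - [0.463,0,0,0,0,0]

```text
t: 19.15
position: [0.5337, 0.0627, 0.0712]
ee_rot: [0.658, 0.753, 0.001, 0.001]
contact_force: [-0.6, -1.2, -2.1]
width: 0.184
grip_force: 60.0
```

>>> apply_moves:
  rows:
    - [0.463,0,0,0,0,0]
    - [0.463,0,0,0,0,0]
    - [0.463,0,0,0,0,0]
    - [0,0,-0.707,0,0,0]
    - [0,0,-0.707,0,0,0]
    - [0,0,-0.707,0,0,0]
    - [0,0,-1,0,0,0]

```text
t: 20.02
position: [0.5283, 0.0967, 0.1487]
ee_rot: [0.659, 0.752, -0.0, -0.0]
contact_force: [-0.2, 0.5, -0.8]
width: 0.186
grip_force: 60.0
```

Run:
```python
from h import *
hmap()
s=bot.read_state(); p=bot.get_image("wrist"); T=wristpose(s,p)
cv2.imwrite("pics/w3.png",p["pixels"])
im=bot.get_image("scene")["pixels"][170:270,220:350]; im=cv2.resize(im,None,fx=5,fy=5,interpolation=cv2.INTER_CUBIC); cv2.imwrite("pics/s3.png",im)
print(s["t"],s["position"])
```

```text
.  .  .  .  .  .  . 21 33 31 30  .  .  .  .  .  .  .  .  .  .  .  .  .  .  .  .  .  .  .
 .  .  .  . 26 27 15 30 34 32 32  .  .  .  . 30 34 31 25  .  .  .  .  .  .  .  .  .  .  .
 .  .  .  . 32 31 28 33 32 33 30  .  .  .  . 31 30 32 30  .  .  .  .  .  .  .  .  .  .  .
 .  .  . 28 32 31 30 19 22 25  .  .  .  .  . 28 31 29 23 31 33 32 23  .  .  .  .  .  .  .
 .  .  . 24 30 30 25  .  .  .  .  .  .  .  .  . 22 25  . 30 31 32 27  .  . 29 24  .  .  .
 .  .  .  . 23 27  .  . 20 16  .  .  .  .  .  .  .  .  . 32 30 31 25  . 30 32 34 28  .  .
 .  .  .  .  . 21 24 22 33 33 28  .  .  .  .  .  .  .  . 30 30 29  .  . 31 32 31 30  . 17
 .  .  .  . 27 32 28 31 35 34 30  .  .  .  .  .  .  .  .  .  .  .  . 29 30 32 29 22  . 31
 .  .  .  . 29 30 33 33 32 30 30 30 19  .  .  .  .  .  .  .  .  . 27 31 35 31 20  .  . 37
 .  .  . 22 28 28 28  . 24 24 31 32 32  .  .  .  .  .  .  .  .  . 22 33 32 25  .  .  . 13
 .  .  .  . 20 22 23  .  . 30 32 31 32  .  .  .  .  .  .  .  .  .  . 22 23 19  .  .  .  .
 .  .  .  .  .  .  .  .  . 10 27 27 29  .  9  .  .  .  .  .  .  .  .  .  .  .  .  .  .  .
 .  .  .  .  .  .  .  .  .  .  .  .  .  .  .  .  .  .  .  .  .  .  .  .  .  .  .  .  . 27
 .  .  .  .  .  .  .  .  .  .  .  .  .  .  .  .  . 10  .  .  .  .  .  .  .  .  .  .  .  .
 .  .  . 10  .  .  .  .  .  .  .  .  .  .  .  .  .  .  .  .  .  .  .  .  .  .  .  .  .  .
20.125 [0.53095148 0.09677566 0.15111522]
```

View pics/s3.png

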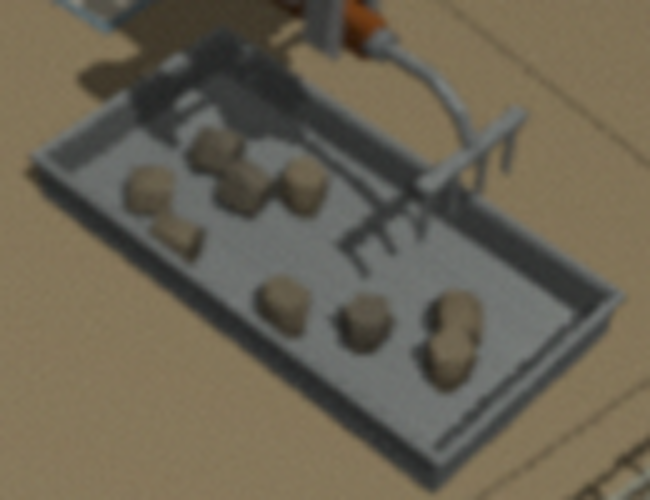

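```bash
cat >> h.py <<'E'
def wcloud():
    s=bot.read_state(); p=bot.get_image("wrist"); g=np.argwhere(p["range_z"]>0)
    return np.c_[world(p,g,wristpose(s,p)),np.zeros((len(g),3))]
def fine(C,x0,x1,y0,y1,st=4):
    d=(C[:,:2]-TC)*1000; X=d@EX;Y=d@EY;k=(C[:,2]<.045)&(X>=x0)&(X<x1)&(Y>=y0)&(Y<y1)
    H=np.full((int((y1-y0)//st)+1,int((x1-x0)//st)+1),-1.)
    for x,y,z in zip(X[k],Y[k],C[k,2]):
        i=int((y-y0)/st);j=int((x-x0)/st);H[i,j]=max(H[i,j],z*1000)
    print("     "+" ".join(f"{int(abs(x0+j*st)):2d}"[-2:] for j in range(H.shape[1])))
    for i,l in enumerate(H): print(f"{int(y0+i*st):4d} "+" ".join(" ?" if v==-1 else (" ." if v<9 else f"{int(v):2d}") for v in l))
E
python3 - <<'E'
from h import *
W=wcloud(); d=(W[:,:2]-TC)*1000; k=(W[:,2]<.04)&(abs(d@EX)<140)&(abs(d@EY)<70); print(k.sum(),np.percentile((d@EX)[k],[0,5,50,95,100]),np.percentile((d@EY)[k],[0,50,100]))
fine(np.vstack([cloud(),W,cloud()]),-124,-12,-76,48)
E
```

```text
24335 [-139.91167574  -86.95087334   37.21554321  132.33120758  139.97777898] [-69.99272061 -14.20960635  69.98782102]
     24 20 16 12 08 04 00 96 92 88 84 80 76 72 68 64 60 56 52 48 44 40 36 32 28 24 20 16 12
 -76 32 35 33 32 35 32 34 36 29 35 36 35 29 30 35 33 35 31 31 37 30 36 30 36 37 32 35 32  ?
 -72  .  .  .  . 33  .  .  . 18  . 25  ? 28 29 31 34 31 31 31 33  . 36  .  .  .  . 29  .  ?
 -68  .  .  .  .  .  .  .  .  .  .  .  ?  ? 30 32 34 32 31 31 29 25  .  .  .  .  .  .  .  ?
 -64  .  .  .  .  .  .  .  .  .  .  ?  ? 29 31 33 32 32 34 31 31 24  .  .  .  .  .  .  .  ?
 -60  .  .  .  .  . 25 24 22 15  .  ?  ? 31 33 31 33 35 32 31 32  .  .  .  .  .  .  .  .  ?
 -56  .  .  .  . 24 28 30 31 21 17  .  ? 29 32 33 32 34 33 33 31  .  .  .  .  .  .  .  .  ?
 -52  .  .  .  . 29 31 30 28 30 24 16 20 30 31 29 31 31 32 31 27  .  .  .  .  .  .  .  .  ?
 -48  .  .  . 30 30 30 30 30 30 27 25 20 27 23 27 25 30 28 30  .  .  9  .  .  .  .  .  .  ?
 -44  .  . 27 29 32 31 32 31 31 27 26 15  .  . 24 22 25 25 24  .  .  .  .  .  .  .  .  .  ?
 -40  . 23 27 29 30 31 32 31 28 28 26  .  .  .  .  . 21 18 17
[... 1354 characters left out ...]
26  .  ?  ?  .  .  .  . 21 31 31 31 33 31 30 32  ?  .  ?
  24  ?  ?  ?  ?  . 24 25 26 26 20  .  .  .  .  .  .  .  . 30 29 31 30 30 29 29  .  .  .  ?
  28  .  ?  .  ?  . 21 21 16 24 22  .  .  .  .  .  .  .  . 28 30 32 29 30 31 29 28  .  .  ?
  32  .  .  .  ?  .  .  .  .  .  .  .  .  .  .  .  .  . 23 25 31 30 32 30 30 27  .  .  .  ?
  36  .  .  .  .  .  .  .  .  .  .  .  .  .  .  .  .  .  ? 21 27 29 29 30 29 28  .  .  .  ?
  40  .  .  .  .  .  .  .  .  .  .  .  .  .  .  .  .  .  .  . 28 23 27 28 21  .  .  .  .  ?
  44  .  .  .  .  .  .  .  .  .  .  .  .  .  .  .  .  .  .  .  .  .  .  .  .  .  .  .  .  ?
  48  ?  ?  ?  ?  ?  ?  ?  ?  ?  ?  ?  ?  ?  ?  ?  ?  ?  ?  ?  ?  ?  ?  ?  ?  ?  ?  ?  ?  ?
```

View pics/w3.png

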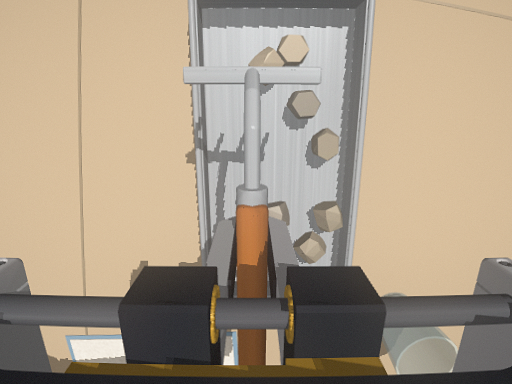

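Run:
```python
from h import *
chain([(-79.5,-20,70,7),(-79.5,-20,32,2),(-79.5,-20,7,3),(-100,-20,7,3),(-96,-20,7,1),(-96,-20,60,3),(-36.5,-37,60,3),(-36.5,-37,7,3),(-52,-37,7,2),(-48,-37,7,1),(-48,-37,60,3),(-94,27,60,4),(-94,27,7,3),(-49,27,7,5),(-52,27,7,1),(-52,27,60,3)])
```

```text
t 20.475 tcp [0.5282 0.0961 0.1475]
(-79.5, -20, 70, 7) 7 x [-0.877, 0.286, 0.077, -0.0, -0.0, -0.0]
(-79.5, -20, 32, 2) 2 x [0.0, 0.0, 0.76, 0.0, 0.0, 0.0]
(-79.5, -20, 7, 3) 3 x [0.0, 0.0, 0.333, 0.0, 0.0, 0.0]
(-100, -20, 7, 3) 3 x [-0.273, -0.0, 0.0, 0.0, 0.0, 0.0]
(-96, -20, 7, 1) 1 x [0.16, -0.0, 0.0, 0.0, 0.0, 0.0]
(-96, -20, 60, 3) 3 x [0.0, 0.0, -0.707, 0.0, 0.0, 0.0]
(-36.5, -37, 60, 3) 3 x [0.793, 0.227, 0.0, 0.0, 0.0, 0.0]
(-36.5, -37, 7, 3) 3 x [0.0, 0.0, 0.707, 0.0, 0.0, 0.0]
(-52, -37, 7, 2) 2 x [-0.31, -0.0, 0.0, 0.0, 0.0, 0.0]
(-48, -37, 7, 1) 1 x [0.16, -0.0, 0.0, 0.0, 0.0, 0.0]
(-48, -37, 60, 3) 3 x [0.0, 0.0, -0.707, 0.0, 0.0, 0.0]
(-94, 27, 60, 4) 4 x [-0.46, -0.64, 0.0, 0.0, 0.0, 0.0]
(-94, 27, 7, 3) 3 x [0.0, 0.0, 0.707, 0.0, 0.0, 0.0]
(-49, 27, 7, 5) 5 x [0.36, 0.0, 0.0, 0.0, 0.0, 0.0]
(-52, 27, 7, 1) 1 x [-0.12, 0.0, 0.0, 0.0, 0.0, 0.0]
(-52, 27, 60, 3) 3 x [0.0, 0.0, -0.707, 0.0, 0.0, 0.0]
```

>>> apply_moves:
  rows:
    - [-0.877,0.286,0.077,0,0,0]
    - [-0.877,0.286,0.077,0,0,0]
    - [-0.877,0.286,0.077,0,0,0]
    - [-0.877,0.286,0.077,0,0,0]
    - [-0.877,0.286,0.077,0,0,0]
    - [-0.877,0.286,0.077,0,0,0]
    - [-0.877,0.286,0.077,0,0,0]
    - [0,0,0,0,0,0]

```text
t: 21.48
position: [0.5997, -0.0513, 0.1348]
ee_rot: [0.659, 0.752, 0.0, 0.0]
contact_force: [-0.0, 0.2, -1.3]
width: 0.189
grip_force: 60.0
```

Run:
```python
from h import *
for _ in range(3): chain([(-79.5,-20,70,1)]); bot.get_image("scene")
rakecheck()
```

```text
t 21.475 tcp [ 0.5997 -0.0513  0.1348]
(-79.5, -20, 70, 1) 1 x [0.088, -0.047, 0.031, 0.0, 0.0, -0.003]
t 21.525 tcp [ 0.5989 -0.0501  0.1349]
(-79.5, -20, 70, 1) 1 x [0.036, -0.023, 0.034, 0.0, -0.001, -0.002]
t 21.575 tcp [ 0.5985 -0.0494  0.1349]
(-79.5, -20, 70, 1) 1 x [0.006, -0.012, 0.038, -0.0, -0.001, -0.002]
scene head x [ 93.2  97.9 101.7] y [-34.6  40.8] z [16.7 47.9] 90
scene handle pitch deg -2.4 y vs x [-0.027  5.169] 77
side head x [89.2 94.4 99.9] y [-42.4  15.7] z [17.8 29.4] 41
side handle pitch deg -1.1 y vs x [ 0.    -6.326] 371
```

>>> apply_moves:
  rows:
    - [0,0,0.76,0,0,0]
    - [0,0,0.76,0,0,0]
    - [0,0,0.36,0,0,0]
    - [0,0,0.36,0,0,0]

```text
t: 22.32
position: [0.5991, -0.0491, 0.0791]
ee_rot: [0.658, 0.753, 0.0, 0.0]
contact_force: [1.1, 0.1, -0.9]
width: 0.187
grip_force: 60.0
```

>>> apply_moves:
  rows:
    - [0,0,0.2,0,0,0]
    - [0,0,0.1,0,0,0]

```text
t: 22.58
position: [0.5988, -0.0492, 0.0717]
ee_rot: [0.659, 0.752, 0.0, 0.0]
contact_force: [-0.1, 0.5, -0.9]
width: 0.19
grip_force: 60.0
```

No resistance. Pull left, then the second pull.

>>> apply_moves:
  rows:
    - [-0.273,0,0,0,0,0]
    - [-0.273,0,0,0,0,0]
    - [-0.273,0,0,0,0,0]
    - [0.16,0,0,0,0,0]
    - [0,0,-0.707,0,0,0]
    - [0,0,-0.707,0,0,0]
    - [0,0,-0.707,0,0,0]

```text
t: 23.45
position: [0.6009, -0.0655, 0.1252]
ee_rot: [0.659, 0.752, 0.0, 0.0]
contact_force: [0.2, -0.8, -1.7]
width: 0.185
grip_force: 60.0
```

>>> apply_moves:
  rows:
    - [0.793,0.227,-0.3,0,0,0]
    - [0.793,0.227,0,0,0,0]
    - [0.793,0.227,0,0,0,0]

```text
t: 23.82
position: [0.6096, -0.0023, 0.1314]
ee_rot: [0.658, 0.753, 0.0, -0.0]
contact_force: [0.5, -0.7, -1.6]
width: 0.183
grip_force: 60.0
```

Run:
```python
from h import *
fine(np.vstack([cloud(),cloud()]),-148,-12,-76,48)
chain([(-36.5,-37,60,1),(-36.5,-37,7,4),(-52,-37,7,2),(-48,-37,7,1),(-48,-37,60,3),(-94,27,60,4)])
```

```text
48 44 40 36 32 28 24 20 16 12 08 04 00 96 92 88 84 80 76 72 68 64 60 56 52 48 44 40 36 32 28 24 20 16 12
 -76 35 31 38 35 35 36 33 30 36 31 36 32 31 36 37 35 28 35 33 37 36 37 35 38 35 36 30 35 37 35 33 32 36 34  ?
 -72 28  ?  ? 23  ?  ?  ?  ?  ?  .  ?  .  ? 32  .  ?  ?  ? 29 29 29 34 33 28 33 24 24 21  ?  ? 21  ? 32  ?  ?
 -68  ?  ?  ?  ?  ?  ?  ?  ?  ?  ?  .  .  .  ?  ?  ?  ?  .  . 29 32 31 31 31 35 31 19  ?  ?  ?  ?  ?  ?  ?  ?
 -64  .  ?  ?  ?  ?  ?  ?  ?  ? 21 24  ?  ?  ?  ?  ?  ?  ? 28 35 32 32 31 34 32 30  ?  ?  ?  ?  ?  ?  ?  .  ?
 -60  .  .  .  .  .  .  .  . 32 24 23 23  .  ?  .  .  ?  ? 29 33 31 32 32 32 34 28  ?  .  .  .  .  ?  .  .  ?
 -56  .  .  .  .  .  . 10 29 30 28 35 31  .  .  .  .  ?  ? 28 30 31 32 32 32 34  9  .  .  .  .  .  .  .  .  ?
 -52  .  .  .  .  . 16 29 29 32 31 30 27 24  .  .  ?  ?  ? 26 29 33 29 29 32 30 28  .  .  .  .  .  .  .  .  ?
 -48  .  .  .  .  9 28 28 30 32 31 33 29 24 20  .  ?  ? 27 20 29 19 30 29 29 31  .  .  .  .  .  .  .  .  .  ?
 -44  .  .  .  .  ? 26 30 32 30 28 30 27 28 31  ?  ?  ?  ?  . 24 21 30 25 26 24  .  .  .  .  .  .  .  .  .  ?
 -40 
[... 2203 characters left out ...]
 .  .  .  .  .  .  .  ?  .  .  .  .  .  .  .  .  .  .  .  .  ?  .  .  . 27 26 28 23 26  .  .  .  .  ?
  44  .  .  .  .  .  .  ?  ?  ?  .  .  .  .  .  .  .  .  .  .  .  .  .  .  .  .  .  . 20  .  .  .  .  .  .  ?
  48  ?  ?  ?  ?  ?  ?  ?  ?  ?  ?  ?  ?  ?  ?  ?  ?  ?  ?  ?  ?  ?  ?  ?  ?  ?  ?  ?  ?  ?  ?  ?  ?  ?  ?  ?
t 24.025 tcp [ 0.6096 -0.0037  0.1315]
(-36.5, -37, 60, 1) 1 x [-0.025, -0.017, 0.301, -0.0, 0.0, 0.0]
(-36.5, -37, 7, 4) 4 x [0.0, 0.0, 0.53, 0.0, 0.0, 0.0]
(-52, -37, 7, 2) 2 x [-0.31, -0.0, 0.0, 0.0, 0.0, 0.0]
(-48, -37, 7, 1) 1 x [0.16, -0.0, 0.0, 0.0, 0.0, 0.0]
(-48, -37, 60, 3) 3 x [0.0, 0.0, -0.707, 0.0, 0.0, 0.0]
(-94, 27, 60, 4) 4 x [-0.46, -0.64, 0.0, 0.0, 0.0, 0.0]
```

>>> apply_moves:
  rows:
    - [-0.025,-0.017,0.301,0,0,0]
    - [0,0,0.53,0,0,0]
    - [0,0,0.53,0,0,0]
    - [0,0,0.53,0,0,0]
    - [0,0,0.53,0,0,0]
    - [-0.31,0,0,0,0,0]
    - [-0.31,0,0,0,0,0]
    - [0.16,0,0,0,0,0]

```text
t: 25.02
position: [0.6116, -0.0177, 0.0721]
ee_rot: [0.659, 0.752, 0.0, 0.001]
contact_force: [-1.1, -1.2, -1.6]
width: 0.19
grip_force: 60.0
```

>>> apply_moves:
  rows:
    - [0,0,-0.707,0,0,0]
    - [0,0,-0.707,0,0,0]
    - [0,0,-0.707,0,0,0]
    - [-0.44,-0.64,0,0,0,0]
    - [-0.44,-0.64,0,0,0,0]
    - [-0.44,-0.64,0,0,0,0]
    - [-0.44,-0.64,0,0,0,0]

```text
t: 25.9
position: [0.5518, -0.0697, 0.1241]
ee_rot: [0.659, 0.752, -0.0, -0.0]
contact_force: [0.4, 0.8, -1.3]
width: 0.187
grip_force: 60.0
```

Run:
```python
from h import *
hmap()
chain([(-92,27,60,1),(-92,27,7,3),(-47,27,7,5),(-50,27,7,1),(-50,27,60,3)])
```

```text
.  .  .  .  .  .  . 30 33 33 25  .  .  .  .  . 27  .  .  .  .  .  .  . 34  .  .  .  .  .
 .  .  . 27 25  .  . 31 33 33 32  .  .  .  . 28 33 31 27  .  .  .  .  .  .  .  .  .  .  .
 .  . 31 32 29 22  . 21 29 30  .  .  .  .  . 32 32 30 27  .  .  .  .  .  .  .  .  .  .  .
 .  . 27 31 31 29  .  .  .  .  .  .  .  .  . 27 31 32 26 29 31 31  .  .  .  .  .  .  .  .
 .  9 20 29 27  .  .  .  .  .  .  .  .  .  . 22 25  .  . 30 31 33 28  .  . 31 29 23  .  .
 .  .  . 24 25  .  . 22 19  .  .  .  .  .  .  .  .  .  . 29 32 31 24  . 29 32 30 32  .  .
 .  .  . 28 25 66  . 33 33 31  .  .  .  .  .  .  .  .  . 25 30 29  .  . 30 30 33 28  . 29
 .  . 29 30 31 27 22 33 33 33  .  .  .  .  .  .  .  .  .  .  .  .  . 27 31 30 29  .  .  .
 . 22 28 30 30 65 30 31 31 29 20 35 26  .  .  .  .  .  .  .  .  . 26 31 34 31 25  .  . 24
 .  . 26 30 26 66 62 20 22 12 31 32 32  .  .  .  .  .  .  .  .  . 27 31 31 26  .  .  .  .
 .  .  . 18  .  .  .  .  . 25 31 30 31  .  .  .  .  .  .  .  .  .  . 15 23  .  .  .  9  .
 .  .  .  .  . 63  .  .  .  . 30 28 26  .  .  .  .  .  .  .  .  .  .  .  .  .  .  .  .  .
 .  .  .  .  . 67  .  .  .  .  .  .  .  .  .  .  .  .  .  .  .  .  .  .  .  .  .  .  .  .
 .  .  .  .  . 67  .  .  .  .  .  .  .  .  .  .  .  .  .  .  .  .  .  .  .  .  .  .  . 28
 .  .  .  .  . 67  .  .  9  .  .  .  .  .  .  .  . 33  .  .  9  .  .  .  .  .  .  .  .  .
t 26.0 tcp [ 0.5512 -0.0701  0.1244]
(-92, 27, 60, 1) 1 x [0.076, 0.094, 0.014, -0.001, -0.0, -0.003]
(-92, 27, 7, 3) 3 x [0.0, 0.0, 0.707, 0.0, 0.0, 0.0]
(-47, 27, 7, 5) 5 x [0.36, 0.0, 0.0, 0.0, 0.0, 0.0]
(-50, 27, 7, 1) 1 x [-0.12, -0.0, 0.0, 0.0, 0.0, 0.0]
(-50, 27, 60, 3) 3 x [0.0, 0.0, -0.707, 0.0, 0.0, 0.0]
```

>>> apply_moves:
  rows:
    - [0.076,0.094,0.014,0,0,0]
    - [0,0,0.707,0,0,0]
    - [0,0,0.707,0,0,0]
    - [0,0,0.707,0,0,0]
    - [0.384,0,0,0,0,0]
    - [0.384,0,0,0,0,0]
    - [0.384,0,0,0,0,0]
    - [0.384,0,0,0,0,0]

```text
t: 27.0
position: [0.551, -0.0275, 0.072]
ee_rot: [0.658, 0.753, 0.001, 0.001]
contact_force: [1.0, -0.4, -1.1]
width: 0.188
grip_force: 60.0
```

>>> apply_moves:
  rows:
    - [0.384,0,0,0,0,0]
    - [-0.12,0,0,0,0,0]
    - [0,0,-0.707,0,0,0]
    - [0,0,-0.707,0,0,0]
    - [0,0,-0.707,0,0,0]
    - [0.86,0.16,0,0,0,0]
    - [0.86,0.16,0,0,0,0]
    - [0.86,0.16,0,0,0,0]

```text
t: 28.0
position: [0.5531, 0.0438, 0.1244]
ee_rot: [0.659, 0.752, 0.0, 0.0]
contact_force: [0.7, -0.3, -1.8]
width: 0.187
grip_force: 60.0
```

Run:
```python
from h import *
hmap()
chain([(35,11,60,1),(35,11,7,3),(62,11,7,4),(59,11,7,1),(59,11,90,4)])
```

```text
.  .  .  .  .  .  . 32 33 33 23  .  .  .  .  . 26  .  .  .  .  .  .  .  .  .  .  .  .  .
 .  .  . 28 28  .  . 34 34 34 28  .  .  .  . 28 30 32 25  .  .  .  .  .  .  .  .  .  .  .
 .  . 28 33 33 25 23 29 30 33  .  .  .  .  . 30 32 33 30  .  .  .  .  .  .  .  .  .  .  .
 .  . 29 34 29 29  . 19 29 27  .  .  .  .  . 29 31 31 27 29 30 34 24  .  .  .  .  .  .  .
 .  . 29 29 31  .  .  .  .  .  .  .  .  .  .  . 64 65  . 30 31 33 24  .  . 31 30  .  .  .
 .  .  . 28 24  .  .  .  .  .  . 22 20  .  .  .  . 63  . 30 30 31 33  . 31 32 31 32  .  .
 .  .  . 28 24  .  .  9  .  .  . 33 33 31  .  .  .  .  . 28 30 29  .  . 30 31 31 28  .  .
 .  . 31 31 32 24  .  .  .  . 29 34 34 33  .  . 62 65  .  .  .  .  . 26 33 31 29 21  .  .
 . 21 28 30 33 16  .  .  .  . 25 33 34 32  .  .  .  .  .  .  .  . 26 30 33 31 23  .  . 18
 .  . 24 28 26  .  .  .  .  .  . 32 30 29  .  . 61 67  .  9  .  . 27 30 31 27  .  .  .  .
 .  .  . 21  .  .  .  .  .  . 25 33 30 32 24  .  . 61  .  .  .  .  .  . 23  .  .  .  9  .
 .  .  .  .  .  .  .  .  .  .  . 31 30 30  .  .  . 66  .  .  .  .  .  9  .  .  .  .  .  .
 .  .  .  .  .  .  .  .  .  9  . 25 25  .  .  . 66 67  .  .  .  .  .  .  9  .  .  .  .  .
 .  .  .  .  .  .  .  .  .  .  .  .  .  .  .  9  .  .  .  .  .  .  .  .  .  .  .  .  .  .
 .  . 27  .  .  .  .  .  .  .  .  .  .  .  . 11  . 37  .  .  .  .  .  .  .  .  .  .  .  .
t 28.1 tcp [0.553  0.045  0.1243]
(35, 11, 60, 1) 1 x [0.603, 0.048, 0.013, 0.0, -0.0, 0.0]
(35, 11, 7, 3) 3 x [0.0, 0.0, 0.707, 0.0, 0.0, 0.0]
(62, 11, 7, 4) 4 x [0.27, 0.0, 0.0, 0.0, 0.0, 0.0]
(59, 11, 7, 1) 1 x [-0.12, 0.0, 0.0, 0.0, 0.0, 0.0]
(59, 11, 90, 4) 4 x [0.0, 0.0, -0.83, 0.0, 0.0, 0.0]
```

>>> apply_moves:
  rows:
    - [0.603,0.048,0.013,0,0,0]
    - [0,0,0.707,0,0,0]
    - [0,0,0.707,0,0,0]
    - [0,0,0.707,0,0,0]
    - [0.27,0,0,0,0,0]
    - [0.27,0,0,0,0,0]
    - [0.27,0,0,0,0,0]
    - [0.27,0,0,0,0,0]

```text
t: 29.1
position: [0.549, 0.0861, 0.0717]
ee_rot: [0.659, 0.753, 0.001, 0.001]
contact_force: [-0.5, -0.2, -1.7]
width: 0.186
grip_force: 60.0
```

>>> apply_moves:
  rows:
    - [-0.12,0,0,0,0,0]
    - [0,0,-0.83,0,0,0]
    - [0,0,-0.83,0,0,0]
    - [0,0,-0.83,0,0,0]
    - [0,0,-0.83,0,0,0]

```text
t: 29.72
position: [0.549, 0.0822, 0.1547]
ee_rot: [0.659, 0.752, 0.0, 0.0]
contact_force: [0.4, -0.3, -2.6]
width: 0.19
grip_force: 60.0
```

Run:
```python
from h import *
hmap(); print(bot.read_state()["t"])
C=np.vstack([cloud(),wcloud()]); d=(C[:,:2]-TC)*1000; X=d@EX;Y=d@EY; k=(C[:,2]>.022)&(C[:,2]<.038)&(abs(X)<142)&(abs(Y)<71)
# k-means on stone-top points (grid-equalised)
P=np.unique(np.round(np.c_[X,Y][k]/3),axis=0)*3
init=np.array([[-115,-42],[-115,5],[-62,-58],[-28,-2],[-25,28],[20,-48],[75,-28],[88,12],[108,-15]],float)
from scipy.cluster.vq import kmeans2
c,l=kmeans2(P,init,minit="matrix"); print(c.round(0).tolist(),np.bincount(l))
```

```text
.  .  .  .  .  .  . 34 33 32 22  . 27  .  .  .  . 21  .  .  .  .  .  .  .  . 14  .  .  .
 .  .  . 30 28  .  . 31 35 34 23  .  .  .  . 31 31 31 27  .  .  .  .  .  .  .  .  .  .  .
 .  . 30 31 31 26 25 28 31 32  .  .  .  .  . 32 32 32 29  .  .  .  .  .  .  .  .  .  .  .
 .  . 28 32 30 28  .  . 26 26  .  .  .  .  . 30 29 33 27  .  . 27 32 33 16  .  .  .  .  .
 .  . 26 30 30 24  .  .  .  .  .  .  .  .  . 22 21 25  .  .  . 30 32 33 32 33 28  .  . 33
 .  .  . 19 24  .  .  .  .  .  . 19  .  .  .  .  .  .  .  .  . 29 30 30 30 32 31 32  . 31
 .  .  . 29 26  .  .  .  .  .  . 33 32 31  .  .  .  .  .  .  . 29 27 27 31 32 31 27  .  .
 .  . 29 30 31 24  .  .  .  . 31 34 34 30  .  .  .  .  .  .  .  .  . 24 31 32 29 20  . 22
 . 21 29 31 32 19  .  .  .  . 31 30 32 28  .  .  .  .  .  .  .  . 25 31 32 31 27  .  . 25
 .  . 25 27 25  9  .  9  .  .  . 31 32 31  .  .  .  .  .  .  .  . 32 31 31 26  .  .  . 28
 .  .  . 18  .  .  .  .  .  .  . 31 31 32 31  .  .  .  .  .  .  .  .  . 24  .  .  .  . 30
 .  .  .  .  .  .  .  .  .  . 29 30 33 31  .  .  .  .  .  .  .  .  .  .  .  .  .  .  .  .
 .  .  .  .  .  .  .  .  .  .  . 27 29  .  .  .  .  .  .  .  .  .  .  .  .  .  .  .  .  .
 .  .  .  .  .  .  .  .  .  .  .  .  .  .  .  .  .  .  .  .  .  .  .  .  .  .  .  .  .  .
 .  .  .  .  . 20  .  .  .  .  .  .  .  .  .  .  .  .  . 39  .  .  .  .  .  . 31  .  .  .
29.825
[[-111.0, -42.0], [-113.0, 10.0], [-64.0, -58.0], [-27.0, -0.0], [-23.0, 32.0], [18.0, -49.0], [80.0, -27.0], [93.0, 12.0], [109.0, -14.0]] [94 65 91 83 88 91 84 90 84]
```

Run:
```python
from h import *
L=np.load("lay.npz"); q=R.from_quat(L["q"]); p=L["p"]
s=bot.read_state()
plan(p+[0,0,.07],q,18)
plan(p+[0,0,.004],q,4,p0=p+[0,0,.07],R0=q)
print(q.as_matrix().round(3))
```

```text
18 x [-0.753, -0.396, 0.008, 0.001, 0.009, -0.006]
4 x [-0.16, 0.0, 0.64, 0.0, 0.0, 0.0]
[[-0.276  0.959 -0.069]
 [ 0.93   0.285  0.232]
 [ 0.242 -0.    -0.97 ]]
```

>>> apply_moves:
  rows:
    - [-0.753,-0.396,0.008,0.001,0.009,-0.006]
    - [-0.753,-0.396,0.008,0.001,0.009,-0.006]
    - [-0.753,-0.396,0.008,0.001,0.009,-0.006]
    - [-0.753,-0.396,0.008,0.001,0.009,-0.006]
    - [-0.753,-0.396,0.008,0.001,0.009,-0.006]
    - [-0.753,-0.396,0.008,0.001,0.009,-0.006]
    - [-0.753,-0.396,0.008,0.001,0.009,-0.006]
    - [-0.753,-0.396,0.008,0.001,0.009,-0.006]

```text
t: 30.98
position: [0.4945, -0.0792, 0.1443]
ee_rot: [0.63, 0.775, 0.031, -0.045]
contact_force: [0.4, -0.1, -1.2]
width: 0.189
grip_force: 60.0
```

>>> apply_moves:
  rows:
    - [-0.753,-0.396,0.008,0.001,0.009,-0.006]
    - [-0.753,-0.396,0.008,0.001,0.009,-0.006]
    - [-0.753,-0.396,0.008,0.001,0.009,-0.006]
    - [-0.753,-0.396,0.008,0.001,0.009,-0.006]
    - [-0.753,-0.396,0.008,0.001,0.009,-0.006]
    - [-0.753,-0.396,0.008,0.001,0.009,-0.006]
    - [-0.753,-0.396,0.008,0.001,0.009,-0.006]
    - [-0.753,-0.396,0.008,0.001,0.009,-0.006]

```text
t: 31.98
position: [0.4524, -0.242, 0.1199]
ee_rot: [0.599, 0.793, 0.062, -0.09]
contact_force: [-0.6, -0.5, -1.4]
width: 0.183
grip_force: 60.0
```

>>> apply_moves:
  rows:
    - [-0.753,-0.396,0.008,0.001,0.009,-0.006]
    - [-0.753,-0.396,0.008,0.001,0.009,-0.006]
    - [0,0,0,0,0,0]

```text
t: 32.35
position: [0.4436, -0.2832, 0.111]
ee_rot: [0.592, 0.797, 0.07, -0.101]
contact_force: [0.3, 0.7, -1.7]
width: 0.184
grip_force: 60.0
```

Run:
```python
from h import *
L=np.load("lay.npz"); q=R.from_quat(L["q"]); p=L["p"]
s=bot.read_state(); print(s["t"],s["position"],p,s["contact_force"])
plan(p+[0,0,.004],q,4); rakecheck()
```

```text
32.35 [ 0.44363642 -0.28323794  0.11102013] [ 0.44252475 -0.28184618  0.04128523] [ 0.32833367  0.72710694 -1.73943814]
4 x [-0.144, -0.003, 0.642, -0.001, -0.0, 0.001]
scene head x [ 92.4  98.2 102.3] y [-38.8  42.3] z [14.5 38.7] 63
scene handle pitch deg -0.8 y vs x [0.    6.289] 197
side head x [ 91.6  95.9 100. ] y [-41.9 -11.8] z [16.2 54.2] 40
side handle pitch deg -0.6 y vs x [-2.000e-03 -5.373e+00] 680
```

>>> apply_moves:
  rows:
    - [-0.144,-0.003,0.642,-0.001,0,0.001]
    - [-0.144,-0.003,0.642,-0.001,0,0.001]
    - [-0.144,-0.003,0.642,-0.001,0,0.001]
    - [-0.144,-0.003,0.642,-0.001,0,0.001]

```text
t: 33.05
position: [0.443, -0.2806, 0.0454]
ee_rot: [0.594, 0.796, 0.072, -0.099]
contact_force: [-0.7, -0.2, -1.6]
width: 0.189
grip_force: 60.0
```

>>> apply_moves:
  rows:
    - [-0.02,0,0.08,0,0,0]
    - [0,0,0,0,0,0]

```text
t: 33.3
position: [0.4434, -0.2811, 0.0447]
ee_rot: [0.594, 0.796, 0.072, -0.098]
contact_force: [0.2, 0.8, -2.5]
width: 0.186
grip_force: 60.0
```

>>> apply_moves:
  rows:
    - [-0.01,0,0.05,0,0,0]
    - [0,0,0,0,0,0]

```text
t: 33.55
position: [0.4435, -0.2812, 0.0439]
ee_rot: [0.593, 0.796, 0.072, -0.098]
contact_force: [-0.4, -0.2, -1.8]
width: 0.187
grip_force: 60.0
```

>>> apply_moves:
  rows:
    - [-0.01,0,0.05,0,0,0]
    - [0,0,0,0,0,0]

```text
t: 33.8
position: [0.4432, -0.2809, 0.0423]
ee_rot: [0.594, 0.796, 0.072, -0.098]
contact_force: [0.3, -0.1, -0.5]
width: 0.188
grip_force: 60.0
```

>>> apply_moves:
  rows:
    - [-0.01,0,0.04,0,0,0]
    - [0,0,0,0,0,0]

```text
t: 34.05
position: [0.4433, -0.281, 0.0414]
ee_rot: [0.593, 0.796, 0.072, -0.098]
contact_force: [0.1, -0.9, -0.6]
width: 0.188
grip_force: 60.0
```

Contact is reached; release gently (partial opening), then withdraw.

>>> apply_moves:
  rows:
    - [0,0,0,0,0,0]
    - [0,0,0,0,0,0]
    - [0,0,0,0,0,0]
    - [0,0,0,0,0,0]
  claw: 0

```text
t: 34.55
position: [0.4432, -0.2809, 0.0412]
ee_rot: [0.593, 0.796, 0.072, -0.098]
contact_force: [0.0, -0.2, -1.0]
width: 0.5
grip_force: 0.0
```

>>> apply_moves:
  rows:
    - [0,0,-0.6,0,0,0]
    - [0,0,-0.8,0,0,0]
    - [0,0,-1,0,0,0]
    - [0,0,-1,0,0,0]
    - [0,0,-1,0,0,0]
    - [0,0,-1,0,0,0]
    - [0,0,-1,0,0,0]
    - [0,0,0,0,0,0]

```text
t: 35.55
position: [0.4556, -0.3192, 0.1989]
ee_rot: [0.594, 0.796, 0.072, -0.095]
contact_force: [-0.6, -0.0, -1.0]
width: 0.498
grip_force: 0.0
```

Run:
```python
from h import *
hmap(); s=bot.read_state(); print(s["t"],s["position"],s["width"])
a=bot.get_image("scene"); b=bot.get_image("side")
for p in(a,b):
    for o in("rake","beaker","jar","rack"):
        for d in bot.silhouettes(o,p)[:1]:
            W=world(p,np.argwhere(d["mask"])); print(o,len(W),np.median(W,0).round(3),np.percentile(W,2,axis=0).round(3),np.percentile(W,98,axis=0).round(3))
cv2.imwrite("pics/end.png",cv2.resize(np.hstack([a["pixels"][60:316,60:400],b["pixels"][90:346,120:460]]),(800,301)))
```

```text
.  .  .  .  .  .  . 30 31 32 26  .  .  .  .  .  . 16  .  .  .  .  .  .  .  .  .  .  .  .
 .  .  . 30 26  .  . 34 33 34 33  .  .  .  . 28 32 31 28  .  .  .  .  .  .  .  .  .  .  .
 .  . 29 31 29 29 20 26 29 31  .  .  .  .  . 31 30 32 29  .  .  .  .  .  .  .  .  .  .  .
 .  . 23 31 30 28  .  . 19  .  .  .  .  .  . 28 31 30 26  .  9 24 31 30 28  .  .  .  .  .
 .  .  . 29 30  .  .  9  .  .  .  .  .  .  .  .  .  .  .  .  . 29 31 33 32 29 29  .  .  .
 .  .  . 15  .  .  .  .  .  . 10 21  .  .  .  .  .  .  .  . 12 28 29 32 30 31 30 25  .  .
 .  .  . 29 21  .  .  .  .  .  . 31 30 31  .  .  .  .  .  .  . 16 30 28 29 29 33 27  .  .
 .  . 28 30 31 26  .  .  .  .  . 34 34 33  .  .  .  .  .  .  .  .  . 29 31 31 29 21  . 25
 .  . 28 30 30 17  .  .  .  .  . 31 29 31  .  .  .  .  .  .  .  . 26 30 33 31 20  .  .  .
 .  .  . 26 21  .  .  .  .  .  . 30 32 31  .  .  .  .  .  .  .  . 27 31 35 25  .  .  .  .
 .  .  .  .  .  .  .  .  .  .  . 32 32 34 19  .  .  .  .  .  .  .  . 24 22  .  .  .  .  .
 .  .  .  .  .  .  .  .  .  .  . 31 30 29 17  .  .  .  .  .  .  .  .  .  .  .  .  .  . 36
 .  .  .  .  .  .  . 
[... 155 characters left out ...]
 33
 .  .  . 34  .  .  . 23  . 38 37  .  .  .  .  .  .  .  .  .  .  .  .  .  .  .  .  .  .  .
35.65 [ 0.4543285  -0.317688    0.19644256] 0.5015275295353687
rake 454 [ 0.453 -0.304  0.045] [ 0.377 -0.427  0.002] [ 0.49  -0.177  0.071]
beaker 670 [ 0.738 -0.044  0.058] [ 0.706 -0.084  0.004] [ 0.767 -0.021  0.086]
jar 597 [ 0.745 -0.271  0.068] [ 0.713 -0.31   0.007] [ 0.769 -0.261  0.104]
rack 4582 [0.545 0.485 0.035] [ 0.448  0.365 -0.001] [0.585 0.577 0.102]
rake 1028 [ 0.452 -0.325  0.041] [ 0.38  -0.427  0.   ] [ 0.489 -0.154  0.068]
beaker 622 [ 0.729 -0.072  0.058] [ 0.702 -0.088  0.002] [ 0.765 -0.022  0.085]
jar 912 [ 0.722 -0.313  0.067] [ 0.704 -0.326  0.005] [ 0.756 -0.274  0.101]
```

View pics/end.png

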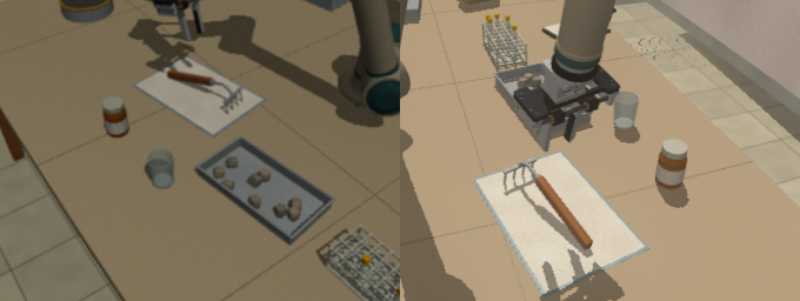

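The picture shows the rake back on its pad, tines down. The nine stones lie in one layer, three to each third, and the rack, beaker and jar are where they were.

```bash
python3 -c "
from plant import bot
print(bot.job_done())"
```

```text
the job is handed in; nothing more can be done
None
```

I raked the nine stones into one layer, three in each third of the tray, laid the rake back on its pad tines down, left the rack, beaker and jar where they stood, and handed the job in at about 36 s; the verdict was not shown to me.

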